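# Find a free bay in the roller crate and store the spare roller in it

## Robot

A 6-joint arm with a two-finger parallel gripper is mounted at the origin on the work surface. World frame = base frame: x ahead of the robot, y to its left, z up, the work surface at z = 0. Lengths are in m, angles in rad, forces in N, time in s.
With the tool pointing down it reaches from about 0.35 to 0.85 m from the base axis. Payload 8.1 kg.
Tool frame: the origin (TCP) lies where the fingers leave the gripper's body, on its centre line; the fingertips stand 73 mm ahead of it and the grasp point (between the pads) lies 54 mm ahead of it; z points along the fingers, y is the direction in which the jaws open and shut (so a half turn about z gives the same grasp; the last joint's range is limited). The gripper opens to 85 mm and grips with 20 to 120 N. Pads are 22 mm wide; open, the fingers measure 114 mm over their backs; the gripper's body (76 mm by 85 mm) begins 54 mm behind the grasp point. The pads swing forward as they close: fully open they stand 13 mm farther back than shut.
Start: joints at [1.224, 0.13, 1.488, -0, 1.523, -0.085], TCP at [0.155, 0.58, 0.304] pointing down, gripper open.
Joint ranges: [-2.96, 2.96], [-0.89, 2.26], [0.02, 2.5], [-1.34, 4.48], [0, 2.73], [-2.66, 2.66]. Speed limits (rad/s): [2.39, 2.39, 2.79, 3.14, 3.14, 3.14].

## Interface

Orientations are given as a 3x3 rotation matrix whose columns are the frame's x, y, z axes.
In Python, from cell import ctrl, read_camera, camera_params gives the robot as it stands.
- The arm moves only by the shell command python3 -m pendant 'ROWS'. ROWS is JSON, a list of rows, each a list of 7 numbers: the turn, a rotation vector about the tool's x, y, z in degrees, then the shift along the tool's x, y, z in cm, then the finger opening in cm, from 0 to 8.54. A call has 1 to 12 rows; each row is the pose to reach, as a shift and turn from the pose commanded when the call began, along the tool's axes at that moment; what a row does not reach only later rows make up. A row lasts 1/12 s, in which the tool goes at most 41.7 mm and 7.16 degrees, less where a joint would pass 70% of its speed; a pose out of reach is approached as far as the arm can. A call with a gripper value outside its range is refused whole. The fingers move at their own pace and stop on an object; the grip force is fixed at half the most. Time passes only in rows, so rows that repeat a pose let the fingers close. It gives the time, the measured TCP pose, the force and the opening at its end, in the units of the state.
- ctrl.get_state(): the state, without advancing time (a new reading comes with each control period).
- read_camera(name): name is "scene" or "side" or "wrist"; returns the picture (400x640x3 uint8, blue, green, red); there is no depth.
- camera_params(name): a dict with "fx", "fy", "cx", "cy" (pixels), "D" ([k1, k2, p1, p2, k3] as OpenCV has them; the pictures are not rectified), "rvec" (rotation vector, rad) and "tvec" (3), from world to camera coordinates, as OpenCV has them; the wrist camera has in their place "hand_eye" (4x4, takes a point from camera to tool coordinates, whose origin is the TCP and whose axes are the flange's). Camera axes: x right, y down, z forward; pixel columns grow to the right and rows downward; lengths in m; the calibration is good to about 2 mm. A picture is of the moment at which its call begins: read the wrist's pose just before it. camera_params takes no time and is no camera call.
- ctrl.job_done(): hands the job in, once; it reports no verdict.
The state is a dict: "clock": time; "q": joint angles; "joint_velocities": joint speeds; "joint_torque": joint torques, N m; "ee_pos": TCP position; "tool_rot": TCP orientation; "ft_force": force on the tool from outside, world axes, zero at the start; "wrist_torque": the same for the moment, N m; "opening": opening from 0.0 (shut) to 1.0 (fully open).
Only numpy, scipy, OpenCV 4.12 (cv2) and the standard library are available. Lean on these libraries where they do the work, as an engineer would, in place of code of your own. Each camera call takes 0.05 s, during which the arm holds its last target.

## Task

Two of the four bays in the plywood crate are still free: before you touch the roller, press the bay covers one after another with the closed gripper until you have found one that sinks deep (the others stop after a few millimetres on what is stored beneath). Then draw the metal roller out of the plywood sleeve by its protruding end, lay it centred across both V-notches of the dark rest and let go, pick it up again by its middle, and lay it centred in the two V-notches of that free bay's cover, so that the cover sinks under it, and let go. Lay it down rather than drop it, keep it off the bench, and leave the spool, the jar and the scraper where they are.

Things in the scene. Friction and masses are not known exactly. Their poses are not given: they have to be found in the camera images.
- roller_center (a point): Centre of the loose plain aluminium roller (0.45 kg, give or take 15 %): a solid cylinder 40 mm in diameter, 180 mm long, both ends alike; its x axis runs along the roller (it may be rolled about it). It starts lying level in the sleeve with 54 to 62 mm of one end protruding from the mouth.
- sleeve: Fixed plywood sleeve rack, 64 mm wide, 114 mm high, closed but for its mouth. Origin: centre of the underside. The mouth is at its x = -60 mm and faces its -x, roughly to the robot; the back is at x = 73 mm. Channel 48 mm wide, from 65 to 108 mm above the bench: the roller lies along x, its axis 85 mm up. Draw it straight out along -x by 130 mm to free it.
- rest_seat (a point): Where the roller's centre lies when seated in the fixed dark steel rest, 85 mm above the bench. Two forks 12 mm thick, middles at x = -36 and 36 mm, with 90-degree V-notches 52 mm wide at the top. The roller lies along x. V bottoms 28 mm below this point, fork tops 2 mm, top of the 110 x 90 mm base 75 mm. Between the forks 60 mm are free for the fingers.
- crate: Fixed plywood crate, 212 mm along x, 308 along y, 75 high. Origin: centre of the underside. Four bays in a row along y, centred at y = -112.5, -37.5, 37.5, 112.5 mm (covers 0 to 3), 8 mm walls between. Under the covers two bays, different each time, are full and two are free; outside they look alike. The roller is to lie along the crate's x.
- cover0_top (a point): Centre of the upper face of cover 0's grey plate (192 x 63 mm), flush with the crate's rim when up; moves with the cover, axes as the crate's. Two forks 14 mm thick, 34 mm high, middles at x = -65 and 65 mm, with 90-degree V-notches 52 mm wide at the top, bottoms 8 mm above the plate. A seated roller's centre is 36 mm above this point. The 116 mm between the forks are free.
- cover0 (a joint): How far cover 0 is pressed down, in m: 0 = up, as at the start. A light spring (1 N at first, 2 N at the bottom) pushes it up again. Over a full bay it stops hard at about 4 mm, over a free bay at 20 mm. The roller's own weight sinks it fully.
- cover1_top (a point): Centre of the upper face of cover 1's grey plate (192 x 63 mm), flush with the crate's rim when up; moves with the cover, axes as the crate's. Two forks 14 mm thick, 34 mm high, middles at x = -65 and 65 mm, with 90-degree V-notches 52 mm wide at the top, bottoms 8 mm above the plate. A seated roller's centre is 36 mm above this point. The 116 mm between the forks are free.
- cover1 (a joint): How far cover 1 is pressed down, in m: 0 = up, as at the start. A light spring (1 N at first, 2 N at the bottom) pushes it up again. Over a full bay it stops hard at about 4 mm, over a free bay at 20 mm. The roller's own weight sinks it fully.
- cover2_top (a point): Centre of the upper face of cover 2's grey plate (192 x 63 mm), flush with the crate's rim when up; moves with the cover, axes as the crate's. Two forks 14 mm thick, 34 mm high, middles at x = -65 and 65 mm, with 90-degree V-notches 52 mm wide at the top, bottoms 8 mm above the plate. A seated roller's centre is 36 mm above this point. The 116 mm between the forks are free.
- cover2 (a joint): How far cover 2 is pressed down, in m: 0 = up, as at the start. A light spring (1 N at first, 2 N at the bottom) pushes it up again. Over a full bay it stops hard at about 4 mm, over a free bay at 20 mm. The roller's own weight sinks it fully.
- cover3_top (a point): Centre of the upper face of cover 3's grey plate (192 x 63 mm), flush with the crate's rim when up; moves with the cover, axes as the crate's. Two forks 14 mm thick, 34 mm high, middles at x = -65 and 65 mm, with 90-degree V-notches 52 mm wide at the top, bottoms 8 mm above the plate. A seated roller's centre is 36 mm above this point. The 116 mm between the forks are free.
- cover3 (a joint): How far cover 3 is pressed down, in m: 0 = up, as at the start. A light spring (1 N at first, 2 N at the bottom) pushes it up again. Over a full bay it stops hard at about 4 mm, over a free bay at 20 mm. The roller's own weight sinks it fully.
- spool: Filament spool lying flat, 170 mm across, 60 mm high: a bystander, to be left alone. Origin on its underside.
- jar: Closed jar, 64 mm across, 90 mm high: a bystander, to be left alone. Origin on its underside.
- scraper: Scraper lying flat, 170 mm long, handle towards its -x: a bystander, to be left alone. Origin on its underside.
Not all that is in view belongs to the job. Of the things shaped like the part that bears roller_center, the aluminium one is meant.

How it is judged:
On the way, in this order (a step that is already met when the one before it is completed fails the run):
1. A cover is pressed down more than 14 mm (only a free bay's can be) while the roller is still untouched in the sleeve (value of joint any of cover0, cover1, cover2, cover3 above 0.014 m and distance of roller_center from where it was at the start of the episode below 0.008 m), for 0.05 s.
2. The roller lies in both V-notches of the rest (centre within 20 mm along it, 6 mm across and in height, within 0.1 rad), let go and still (x of roller_center in the frame of rest_seat between -0.02 and 0.02 m and y of roller_center in the frame of rest_seat between -0.006 and 0.006 m and z of roller_center in the frame of rest_seat between -0.006 and 0.006 m and angle between the x axis of roller_center and the x axis of rest_seat, either way round below 0.1 rad and contact force between the fingers and roller below 0.1 N and linear speed of roller below 0.03 m/s), for 0.2 s.
3. The roller is held within 35 mm of its centre and lifted clear of the rest (20 mm or more) (z of roller_center in the frame of rest_seat above 0.02 m and distance between the grasp point and roller_center below 0.035 m and contact force between the fingers and roller above 1 N), for 0.1 s.
At the end, for the whole second after the job is handed in: The roller lies at rest in both V-notches of a free bay's cover, which has sunk more than 14 mm under it: centre within 20 mm of the cover's centre along the roller and 8 mm across it, at most 43 mm above the plate, within 0.1 rad of the crate's x axis (((value of joint cover0 above 0.014 m and y of roller_center in the frame of cover0_top between -0.008 and 0.008 m and x of roller_center in the frame of cover0_top between -0.02 and 0.02 m and z of roller_center in the frame of cover0_top below 0.043 m) or (value of joint cover1 above 0.014 m and y of roller_center in the frame of cover1_top between -0.008 and 0.008 m and x of roller_center in the frame of cover1_top between -0.02 and 0.02 m and z of roller_center in the frame of cover1_top below 0.043 m) or (value of joint cover2 above 0.014 m and y of roller_center in the frame of cover2_top between -0.008 and 0.008 m and x of roller_center in the frame of cover2_top between -0.02 and 0.02 m and z of roller_center in the frame of cover2_top below 0.043 m) or (value of joint cover3 above 0.014 m and y of roller_center in the frame of cover3_top between -0.008 and 0.008 m and x of roller_center in the frame of cover3_top between -0.02 and 0.02 m and z of roller_center in the frame of cover3_top below 0.043 m)) and angle between the x axis of roller_center and the x axis of crate, either way round below 0.1 rad and linear speed of roller below 0.02 m/s); the robot touches nothing.
It fails at once if The roller falls to the bench (height (world z) of roller_center below 0.045 m).
It fails at once if The roller is dropped (moves faster than 0.6 m/s while no finger holds it: a free fall of about 18 mm) (linear speed of roller above 0.6 m/s and contact force between the fingers and roller below 0.1 N).
It fails at once if The spool is moved more than 30 mm (distance of spool from where it was at the start of the episode above 0.03 m).
It fails at once if The jar is moved more than 30 mm (distance of jar from where it was at the start of the episode above 0.03 m).
It fails at once if The scraper is moved more than 30 mm (distance of scraper from where it was at the start of the episode above 0.03 m).
It also fails if it takes over 67 s, if anything falls off the work surface, if the arm or the gripper's body presses on something with over 40 N, if the wrist force passes 120 N, or if a joint passes its speed limit or range.

## Working session

There is one attempt and no reset: what is moved stays moved. The work goes in short steps, Python scripts to look and compute and a shell command to move; the robot and the scene stay as the last step left them, time stands still between calls to the robot, and variables do not carry over. Pictures are saved under pics/ and viewed, and the job is handed in when it is done.

```bash
ls; mkdir -p pics; python3 - <<'E'
from cell import ctrl, read_camera, camera_params
import cv2
for n in ["scene","side","wrist"]:
    cv2.imwrite(f"pics/{n}0.png",read_camera(n)); print(n,camera_params(n))
print(ctrl.get_state())
E
```

```text
pics
scene {'fx': 470.33051312469917, 'fy': 470.33051312469917, 'cx': 316.5434265321871, 'cy': 198.74793698550445, 'D': array([0.0184921, 0.       , 0.       , 0.       , 0.       ]), 'rvec': array([ 2.25411983,  0.55196683, -0.27501675]), 'tvec': array([-0.57422451, -0.00274929,  1.47283606])}
side {'fx': 504.7843603816009, 'fy': 504.7843603816009, 'cx': 320.0967214553311, 'cy': 199.21305734176013, 'D': array([-0.12077426,  0.        ,  0.        ,  0.        ,  0.        ]), 'rvec': array([ 2.18195227, -0.60850877,  0.31896655]), 'tvec': array([-0.38953451,  0.34113595,  1.13927227])}
wrist {'fx': 346.8636749952728, 'fy': 346.8636749952728, 'cx': 321.41270020980284, 'cy': 198.9970556612163, 'D': array([-0.06646469,  0.        ,  0.        ,  0.        ,  0.        ]), 'hand_eye': array([[ 8.07053307e-04, -9.58096445e-01, -2.86444673e-01,
         7.25234595e-02],
       [ 9.99999433e-01,  9.72337957e-04, -4.34780961e-04,
         3.17311067e-04],
       [ 6.95083121e-04, -2.86444160e-01,  9.58096686e-01,
        -7.00825454e-02],
       [ 0.00000000e+00,  0.00000000e+00,  0.00000000e+00,
         1.00000000e+00]])}
{'clock': 0.15, 'q': array([ 1.22357634e+00,  1.31029044e-01,  1.48904363e+00,  2.13312021e-05,
        1.52298068e+00, -8.53938193e-02]), 'joint_velocities': array([ 1.35928392e-05, -1.04170468e-03, -3.43574564e-03,  1.65707313e-03,
       -1.12222629e-04, -3.73655536e-04]), 'joint_torque': array([ 7.02006491e-04, -5.70067513e+01, -5.01156557e+01, -1.97083755e-04,
        9.72795737e-03,  3.27827604e-05]), 'ee_pos': array([0.15516715, 0.5792596 , 0.30305265]), 'tool_rot': array([[-9.65918590e-01,  2.58845533e-01, -5.17091153e-04],
       [ 2.58846008e-01,  9.65917635e-01, -1.36628274e-03],
       [ 1.45811278e-04, -1.45356488e-03, -9.99998933e-01]]), 'ft_force': array([ 0.30111361, -0.16864698, -0.12083153]), 'wrist_torque': array([ 0.04010073, -0.01201025,  0.00582347]), 'opening': 1.0020126198215982}
```

View pics/scene0.png

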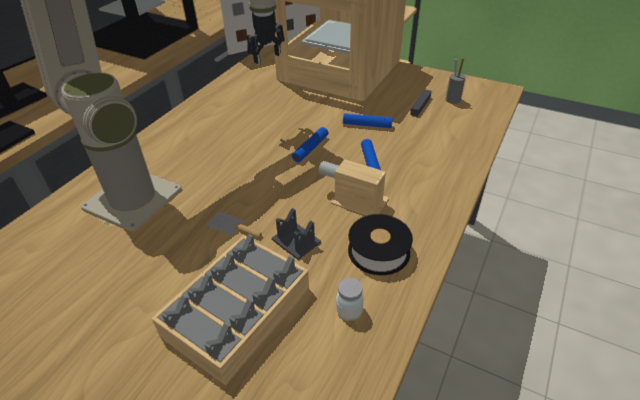

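View pics/side0.png

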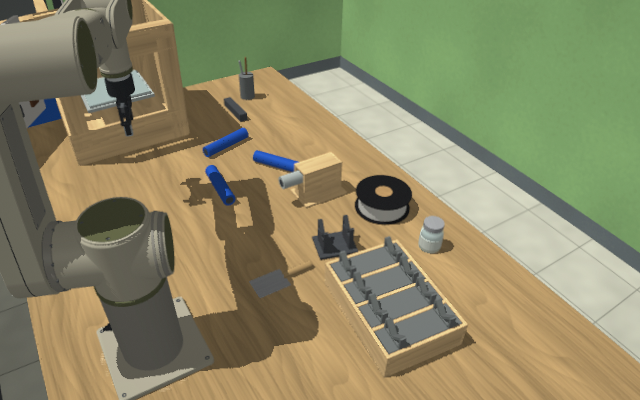

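View pics/wrist0.png

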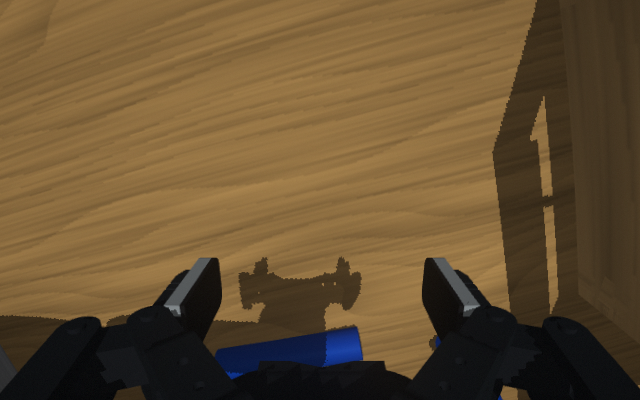

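Scene view: the roller-shaped candidates are three loose blue cylinders at scene (310,145), (368,121) and (371,157), plus the grey aluminium one sticking out of the sleeve at scene (328,169), side (291,180). The aluminium one is meant. Now close crops.

```bash
python3 - <<'E'
import cv2
s=cv2.imread("pics/scene0.png"); d=cv2.imread("pics/side0.png")
def c(im,x,y,w,h,f,n): cv2.imwrite(f"pics/{n}.png",cv2.resize(im[y:y+h,x:x+w],None,fx=f,fy=f,interpolation=cv2.INTER_CUBIC))
c(s,145,230,175,165,4.5/1.25,"c_crate_s"); c(s,265,145,160,120,5,"c_sl_s")
c(d,320,235,160,140,4.2,"c_crate_d"); c(d,270,140,100,75,7,"c_sl_d"); c(d,300,210,75,60,9,"c_rest_d")
E
```

```text
(no output)
```

View pics/c_crate_s.png

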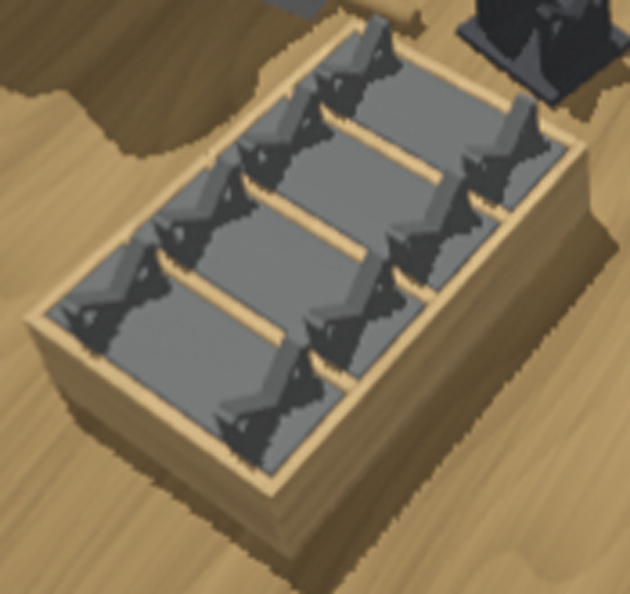

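View pics/c_sl_s.png

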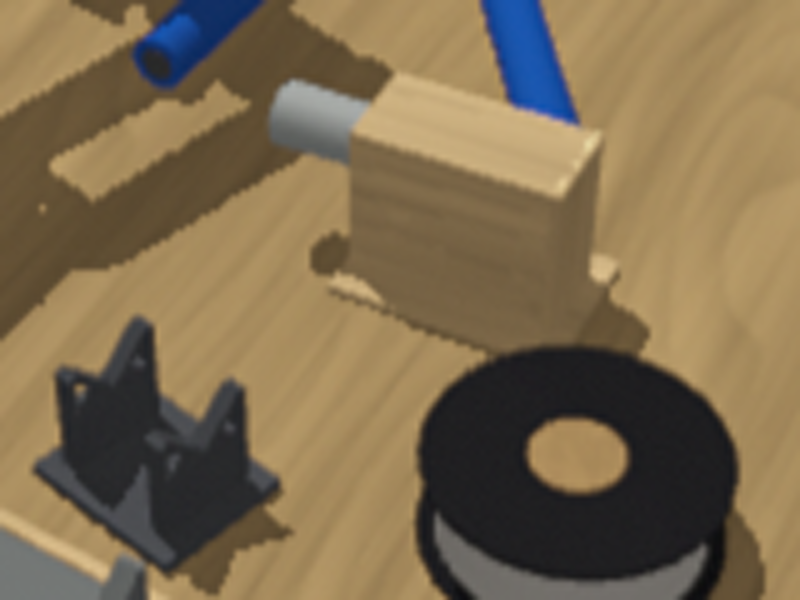

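View pics/c_crate_d.png

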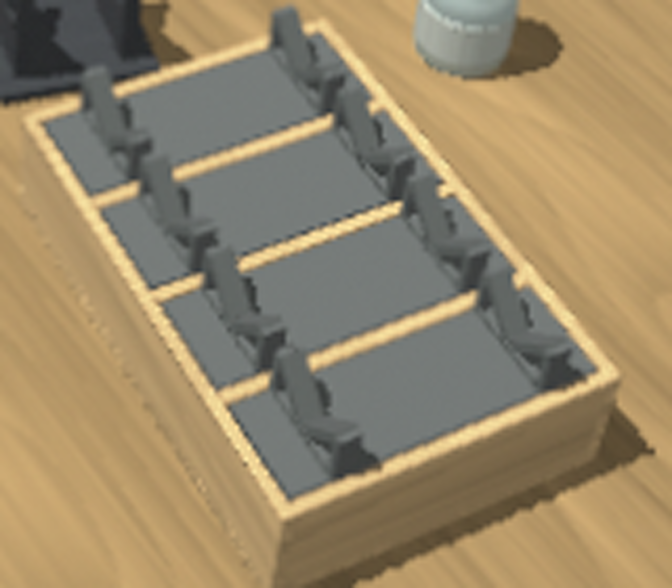

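View pics/c_sl_d.png

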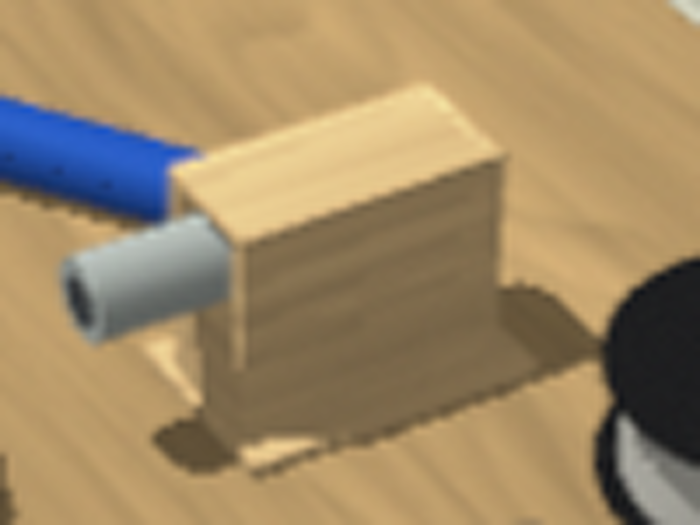

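View pics/c_rest_d.png

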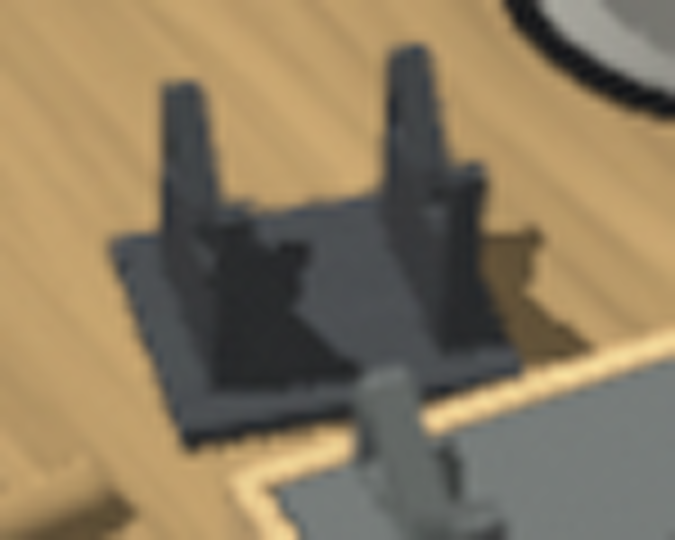

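```bash
cat > h.py <<'E'
import numpy as np, cv2
from scipy.optimize import least_squares
from scipy.spatial.transform import Rotation as R
from cell import ctrl, read_camera, camera_params
P={n:camera_params(n) for n in ["scene","side"]}
def proj(n,X):
    p=P[n];K=np.array([[p['fx'],0,p['cx']],[0,p['fy'],p['cy']],[0,0,1]])
    return cv2.projectPoints(np.array(X,float).reshape(-1,1,3),p['rvec'],p['tvec'],K,p['D'])[0].reshape(-1,2)
def W(p,X):
    x,y,a=p; X=np.array(X,float); c,s=np.cos(a),np.sin(a)
    return np.c_[x+c*X[:,0]-s*X[:,1], y+s*X[:,0]+c*X[:,1], X[:,2]]
def fit(obs,p0s):
    best=None
    for p0 in p0s:
        f=lambda p:np.concatenate([(proj(n,W(p,X))-np.array(u)).ravel() for n,X,u in obs])
        r=least_squares(f,p0)
        if best is None or r.cost<best.cost: best=r
    return best
def report(name,obs,xy):
    r=fit(obs,[(*xy,a) for a in np.arange(-3,3.2,.5)])
    print(name,r.x.round(4),'yaw deg',np.degrees(r.x[2]).round(2)); print(' res',r.fun.round(1))
    return r.x
E
python3 - <<'E'
from h import *
z=.075;x,y=.106,.154
C=[(-x,-y,z),(x,-y,z),(x,y,z),(-x,y,z)]
report('crate',[('scene',C,[(152.8,318.9),(220.6,366.9),(307.5,270.3),(242.2,233.9)]),
 ('side',[C[3],C[2],C[1],C[0]],[(326.4,264.0),(396.7,240.2),(466.4,324.8),(388.3,356.9)])],(.5,-.2))
z=.114
S=[(-.06,-.032,z),(-.06,.032,z),(.073,.032,z),(.073,-.032,z)]
report('sleeve',[('scene',S,[(335,171.6),(345,159.4),(385.6,171),(377.4,184.4)]),
 ('side',S,[(304.3,174.7),(294.6,164.6),(331.1,152.1),(341.9,162.1)])],(.6,.2))
z=.010
B=[(-.055,.045,z),(-.055,-.045,z),(.055,-.045,z)]
report('rest',[('scene',B,[(272.4,238.6),(299,258.6),(321,241.6)]),('side',B,[(312.4,237.2),(320.9,258.9),(357.8,250.6)])],(.6,.05))
B2=[(-.055,.045,z),(-.055,-.045,z),(.055,-.045,z)]
Bs=[(-.055,-.045,z),(.055,-.045,z),(.055,.045,z)]
Bd=[(-.055,.045,z),(-.055,-.045,z),(.055,-.045,z)]
report('rest2',[('scene',Bs,[(272.4,238.6),(299,258.6),(321,241.6)]),('side',Bd,[(312.4,237.2),(320.9,258.9),(357.8,250.6)])],(.6,.05))
Bs=[(-.055,.045,z),(-.055,-.045,z),(.055,-.045,z)]
E
```

```text
crate [ 0.5368 -0.1964 -0.1155] yaw deg -6.62
 res [-1.7 -0.1  0.2  1.6  0.8 -0.4  0.6  1.1 -2.1 -1.7 -0.2 -1.5  1.4 -1.
 -1.   1.4]
sleeve [0.6289 0.3032 0.0018] yaw deg 0.1
 res [-0.3  0.1 -0.8  0.3  0.2  1.1 -0.1  0.6  0.2 -0.5 -0.7 -1.1 -0.3 -0.7
  0.2 -0.7]
rest [0.5539 0.083  0.5139] yaw deg 29.44
 res [  8.4 -12.5 -19.3  -9.1  -1.1   6.6  -2.3   8.7  18.   -1.5  -1.3 -17. ]
rest2 [ 0.5498  0.0686 -0.2701] yaw deg -15.48
 res [-1.6  0.1 -0.5  0.5  0.5 -0.9 -0.4 -1.1 -0.  -0.9  1.4 -0.1]
```

```bash
cat >> h.py <<'E'
def to(x,y,z,yaw,s=None):
    "shift for tool pointing straight down, tool-x yaw in deg; x,y,z = TCP"
    s=s or ctrl.get_state(); Rc=s['tool_rot']; a=np.radians(yaw)
    Rt=np.array([[np.cos(a),np.sin(a),0],[np.sin(a),-np.cos(a),0],[0,0,-1]])
    rv=np.degrees(R.from_matrix(Rc.T@Rt).as_rotvec()); d=Rc.T@(np.array([x,y,z])-s['ee_pos'])*100
    print('row',rv.round(2),d.round(2),'dist',np.linalg.norm(d).round(1))
def wray(px,s):
    p=camera_params('wrist');K=np.array([[p['fx'],0,p['cx']],[0,p['fy'],p['cy']],[0,0,1]])
    u=cv2.undistortPoints(np.array(px,float).reshape(-1,1,2),K,p['D']).reshape(-1,2)
    H=p['hand_eye'];Rw=s['tool_rot']@H[:3,:3];o=s['ee_pos']+s['tool_rot']@H[:3,3]
    return o,(np.c_[u,np.ones(len(u))]@Rw.T)
def wpt(px,z,s):
    o,d=wray(px,s); return o+d*((z-o[2])/d[:,2])[:,None]
def wproj(X,s):
    p=camera_params('wrist');K=np.array([[p['fx'],0,p['cx']],[0,p['fy'],p['cy']],[0,0,1]])
    H=p['hand_eye'];Rw=s['tool_rot']@H[:3,:3];o=s['ee_pos']+s['tool_rot']@H[:3,3]
    Rcw=Rw.T;return cv2.projectPoints(np.array(X,float).reshape(-1,1,3),cv2.Rodrigues(Rcw)[0],-Rcw@o,K,p['D'])[0].reshape(-1,2)
E
python3 -m pendant '[[0,0,-10,-35.5,-29.7,0,0],[0,0,-10,-35.5,-29.7,0,0],[0,0,-10,-35.5,-29.7,0,0],[0,0,-10,-35.5,-29.7,0,0],[0,0,-10,-35.5,-29.7,0,0],[0,0,-10,-35.5,-29.7,0,0],[0,0,-10,-35.5,-29.7,0,0],[0,0,-10,-35.5,-29.7,0,0],[0,0,-10,-35.5,-29.7,0,0],[0,0,-10,-35.5,-29.7,0,0],[0,0,-10,-35.5,-29.7,0,0],[0,0,-10,-35.5,-29.7,0,0]]'
python3 -c "
from h import *
to(.50,-.19,.30,173.4);print(ctrl.get_state()['q'])"
```

```text
clock: 1.15
ee_pos: [0.424, 0.1957, 0.3038]
tool_rot: [[-0.996, 0.092, 0.001], [0.092, 0.996, -0.002], [-0.002, -0.002, -1.0]]
ft_force: [-0.4, 0.8, 0.9]
opening: 0.002
row [-0.13  0.09  1.3 ] [-11.12 -37.7    0.48] dist 39.3
[ 0.32425432 -0.23729553  1.84299881 -0.0026772   1.53540942 -1.15399938]
```

```bash
python3 -c "
from h import *
import pickle
s=ctrl.get_state();im=read_camera('wrist');pickle.dump(s,open('s1.pkl','wb'));cv2.imwrite('pics/w1.png',im)"
python3 -m pendant '[[0,0,1,-11.1,-37.7,0,0],[0,0,1,-11.1,-37.7,0,0],[0,0,1,-11.1,-37.7,0,0],[0,0,1,-11.1,-37.7,0,0],[0,0,1,-11.1,-37.7,0,0],[0,0,1,-11.1,-37.7,0,0],[0,0,1,-11.1,-37.7,0,0],[0,0,1,-11.1,-37.7,0,0],[0,0,1,-11.1,-37.7,0,0],[0,0,1,-11.1,-37.7,0,0],[0,0,1,-11.1,-37.7,0,0],[0,0,1,-11.1,-37.7,0,0]]'
python3 -c "
from h import *
import pickle
s=ctrl.get_state();im=read_camera('wrist');pickle.dump(s,open('s2.pkl','wb'));cv2.imwrite('pics/w2.png',im);print(s['joint_velocities'].round(3))"
```

```text
clock: 2.2
ee_pos: [0.4991, -0.184, 0.3033]
tool_rot: [[-0.994, 0.106, -0.001], [0.106, 0.994, 0.001], [0.001, 0.001, -1.0]]
ft_force: [-0.3, 1.0, -0.3]
opening: 0.006
[ 0.034 -0.025  0.021  0.003  0.005  0.004]
```

View pics/w1.png

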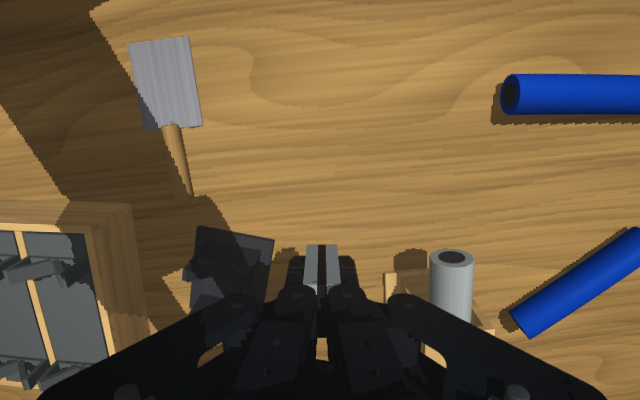

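View pics/w2.png

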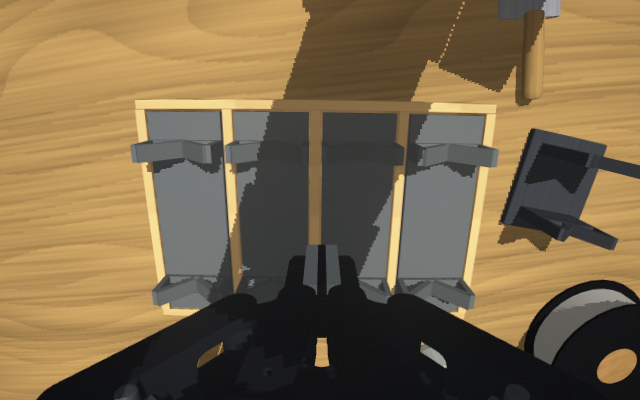

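```bash
python3 - <<'E'
import cv2
a=cv2.imread("pics/w2.png");b=cv2.imread("pics/w1.png")
def c(im,x,y,w,h,f,n): cv2.imwrite(f"pics/{n}.png",cv2.resize(im[y:y+h,x:x+w],None,fx=f,fy=f,interpolation=cv2.INTER_CUBIC))
c(a,120,85,390,245,2,"c2a"); c(a,480,110,160,150,5,"c2b"); c(b,380,235,120,110,5,"c1")
E
```

```text
(no output)
```

View pics/c2a.png

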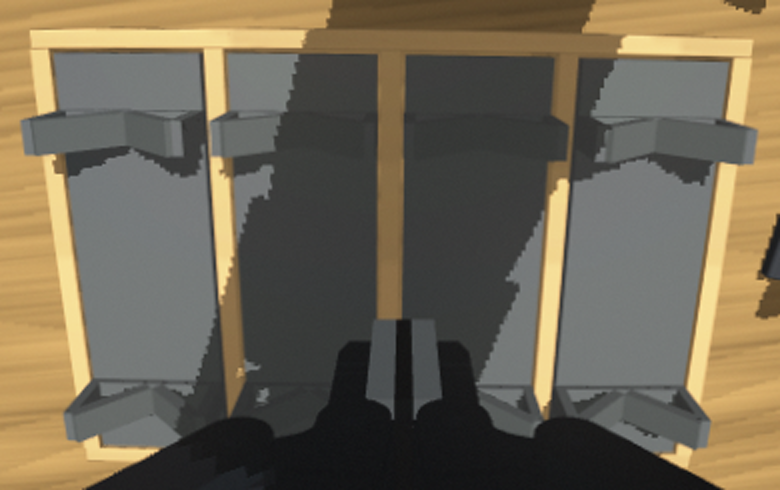

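View pics/c2b.png

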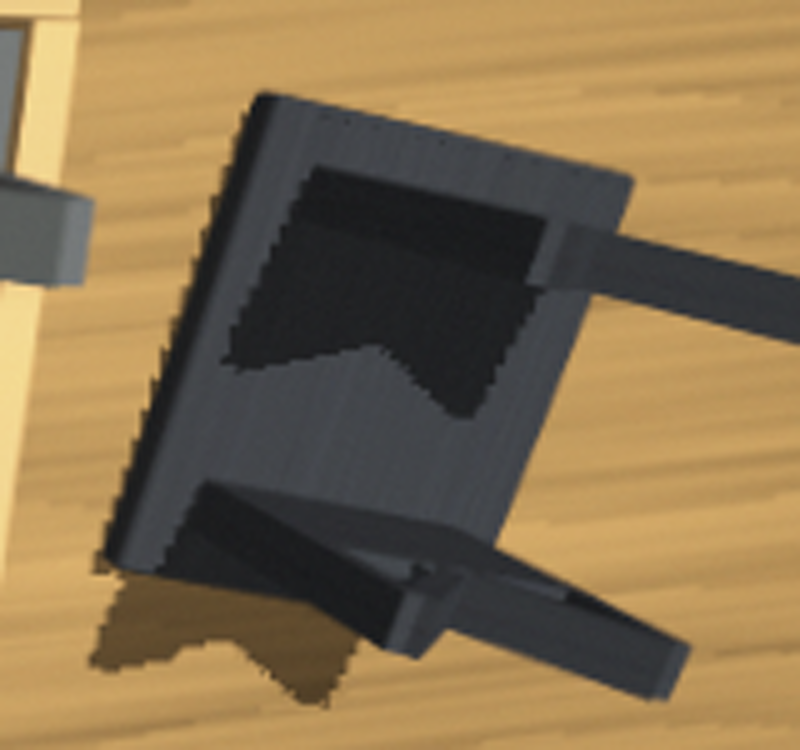

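View pics/c1.png

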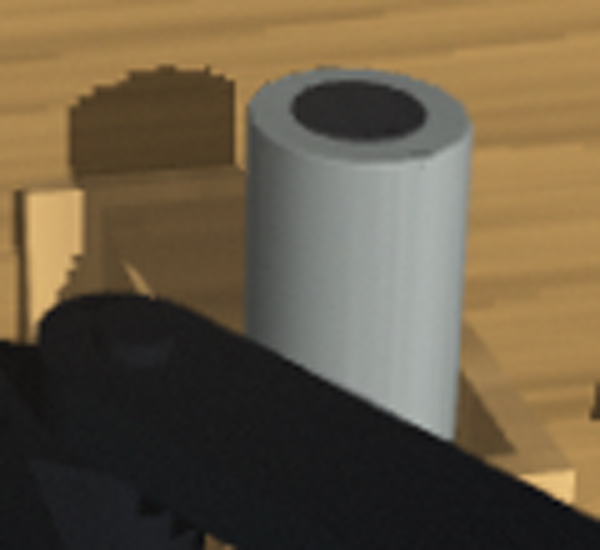

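```bash
python3 - <<'E'
from h import *
import pickle
s1=pickle.load(open('s1.pkl','rb'));s2=pickle.load(open('s2.pkl','rb'))
def wfit(X,u,s,p0):
    f=lambda p:(wproj(W(p,X),s)-np.array(u)).ravel()
    r=least_squares(f,p0);print(r.x.round(4),np.degrees(r.x[2]).round(2),r.fun.round(1));return r.x
x,y,z=.106,.154,.075
pc=wfit([(-x,-y,z),(-x,y,z),(x,-y,z)],[(135.5,101),(496,106),(164,315)],s2,(.537,-.196,-.115))
print(wproj(W(pc,[(-.096,-.075,z),(-.096,0,z),(-.096,.075,z),(-.0,.0,z)]),s2))
z=.01
wfit([(-.055,-.045,z),(-.055,.045,z),(.055,-.045,z)],[(534,128.6),(606.6,146),(507,224)],s2,(.55,.069,-.27))
print('roller end',wpt([(451.9,258.3)],.085,s1), 'scraper',wpt([(165,85),(190,190)],.01,s1))
# scene/side roller
print('rim gripper tips proj',wproj([s2['ee_pos']+s2['tool_rot']@np.array([0,0,.073])],s2))
E
```

```text
[ 0.536  -0.1936 -0.1197] -6.86 [-1.  -0.3  1.4 -0.1 -0.5  1.1]
[[226.95618549 112.77931371]
 [315.88068474 113.68221355]
 [404.76701673 115.3451694 ]
 [314.79848398 221.23139622]]
[ 0.5466  0.0751 -0.2638] -15.11 [ 0.8  0.7  1.6 -1.9 -2.4  1.4]
roller end [[0.50621487 0.30919043 0.085     ]] scraper [[0.32545938 0.04428372 0.01      ]
 [0.43718585 0.04893831 0.01      ]]
rim gripper tips proj [[320.9501748  261.43296317]]
```

```bash
python3 -c "
from h import *
to(.5404,-.158,.158,173.2)"
```

```text
row [ 0.07 -0.06  0.81] [-3.86  2.92 14.54] dist 15.3
```

```bash
python3 -m pendant '[[0,0,0.8,-3.9,2.9,3,0],[0,0,0.8,-3.9,2.9,7,0],[0,0,0.8,-3.9,2.9,11,0],[0,0,0.8,-3.9,2.9,14,0],[0,0,0.8,-3.9,2.9,14.5,0],[0,0,0.8,-3.9,2.9,14.5,0],[0,0,0.8,-3.9,2.9,15.5,0],[0,0,0.8,-3.9,2.9,15.9,0],[0,0,0.8,-3.9,2.9,16.2,0],[0,0,0.8,-3.9,2.9,16.2,0],[0,0,0.8,-3.9,2.9,16.2,0]]'
```

```text
clock: 3.17
ee_pos: [0.5416, -0.16, 0.1433]
tool_rot: [[-0.993, 0.119, 0.002], [0.119, 0.993, -0.001], [-0.002, -0.0, -1.0]]
ft_force: [1.1, 0.4, 0.9]
opening: -0.001
```

```bash
python3 -m pendant '[[0,0,0,0,0,0.2,0],[0,0,0,0,0,0.4,0],[0,0,0,0,0,0.4,0],[0,0,0,0,0,0.4,0]]'
```

```text
clock: 3.5
ee_pos: [0.5409, -0.1598, 0.1379]
tool_rot: [[-0.993, 0.119, 0.0], [0.119, 0.993, -0.0], [-0.0, -0.0, -1.0]]
ft_force: [-0.3, -0.9, 1.6]
opening: -0.0
```

```bash
python3 -m pendant '[[0,0,0,0,0,0.3,0],[0,0,0,0,0,0.6,0],[0,0,0,0,0,0.8,0],[0,0,0,0,0,0.8,0],[0,0,0,0,0,0.8,0]]'; python3 -c "
from h import *
im=read_camera('scene');im2=read_camera('side')
c=cv2.resize(im[225:395,145:325],None,fx=3,fy=3);d=cv2.resize(im2[225:375,315:475],(0,0),fx=3.4,fy=3.4)[:510]
cv2.imwrite('pics/p2.png',c);cv2.imwrite('pics/p2d.png',d)"
```

```text
clock: 3.92
ee_pos: [0.5406, -0.1596, 0.1296]
tool_rot: [[-0.993, 0.118, -0.001], [0.118, 0.993, 0.0], [0.001, 0.0, -1.0]]
ft_force: [0.5, 0.1, 1.8]
opening: 0.002
```

View pics/p2.png

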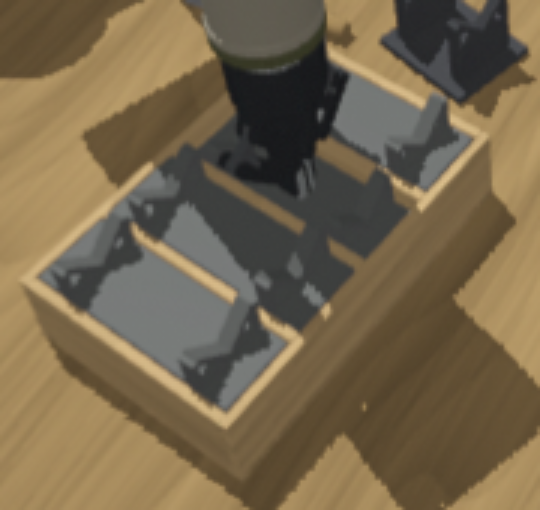

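View pics/p2d.png

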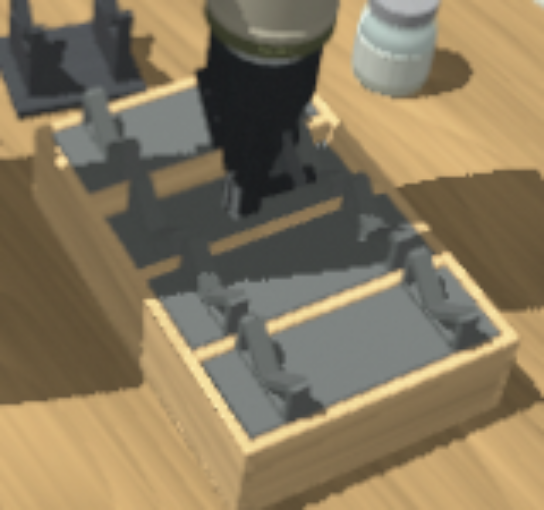

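```bash
python3 -m pendant '[[0,0,0,0,0,-4,0],[0,0,0,0,0,-8,0],[0,0,-2,0,4,-11,8],[0,0,-6.8,-0.4,46.9,-15,8],[0,0,-6.8,-0.4,46.9,-15,8],[0,0,-6.8,-0.4,46.9,-15,8],[0,0,-6.8,-0.4,46.9,-15,8],[0,0,-6.8,-0.4,46.9,-15,8],[0,0,-6.8,-0.4,46.9,-15,8],[0,0,-6.8,-0.4,46.9,-15,8],[0,0,-6.8,-0.4,46.9,-15,8],[0,0,-6.8,-0.4,46.9,-15,8]]'
python3 -m pendant '[[0,0,0,0,3.9,0,8],[0,0,0,0,3.9,0,8],[0,0,0,0,3.9,0,8],[0,0,0,0,3.9,0,8]]'
python3 -c "
from h import *
import pickle
s=ctrl.get_state();im=read_camera('wrist');pickle.dump(s,open('s3.pkl','wb'));cv2.imwrite('pics/w3.png',im);print(s['joint_velocities'].round(3),s['clock'])"
```

```text
clock: 5.02
ee_pos: [0.5918, 0.2455, 0.2732]
tool_rot: [[-1.0, -0.0, -0.001], [-0.0, 1.0, -0.0], [0.001, -0.0, -1.0]]
ft_force: [0.2, -0.8, 0.3]
opening: 0.935
clock: 5.35
ee_pos: [0.5919, 0.2824, 0.2727]
tool_rot: [[-1.0, -0.001, -0.001], [-0.001, 1.0, -0.001], [0.001, -0.001, -1.0]]
ft_force: [0.7, 0.3, 0.4]
opening: 0.939
[-0.031 -0.014  0.012  0.001 -0.002 -0.001] 5.35
```

View pics/w3.png

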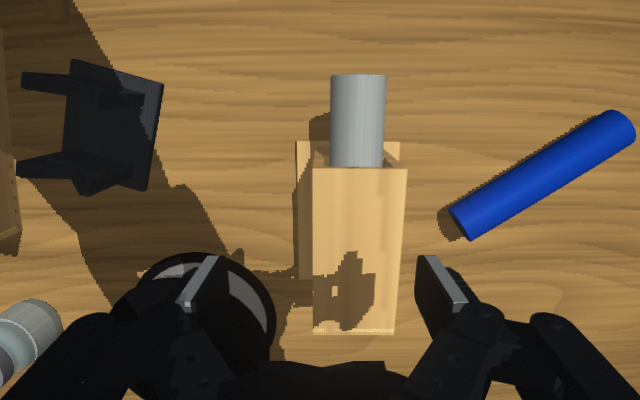

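```bash
python3 - <<'E'
import cv2
a=cv2.imread("pics/w3.png")
def c(im,x,y,w,h,f,n): cv2.imwrite(f"pics/{n}.png",cv2.resize(im[y:y+h,x:x+w],None,fx=f,fy=f,interpolation=cv2.INTER_CUBIC))
c(a,285,60,140,120,5,"c3a"); c(a,10,50,165,150,4.5,"c3b")
E
```

```text
(no output)
```

View pics/c3a.png

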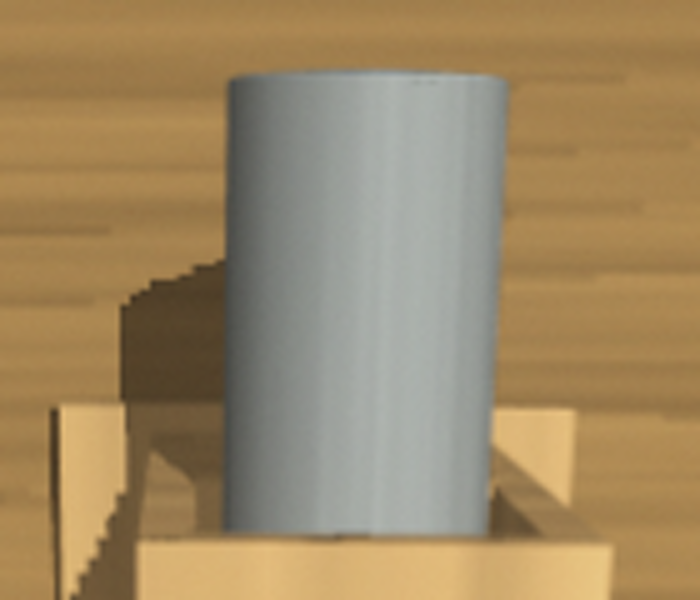

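View pics/c3b.png

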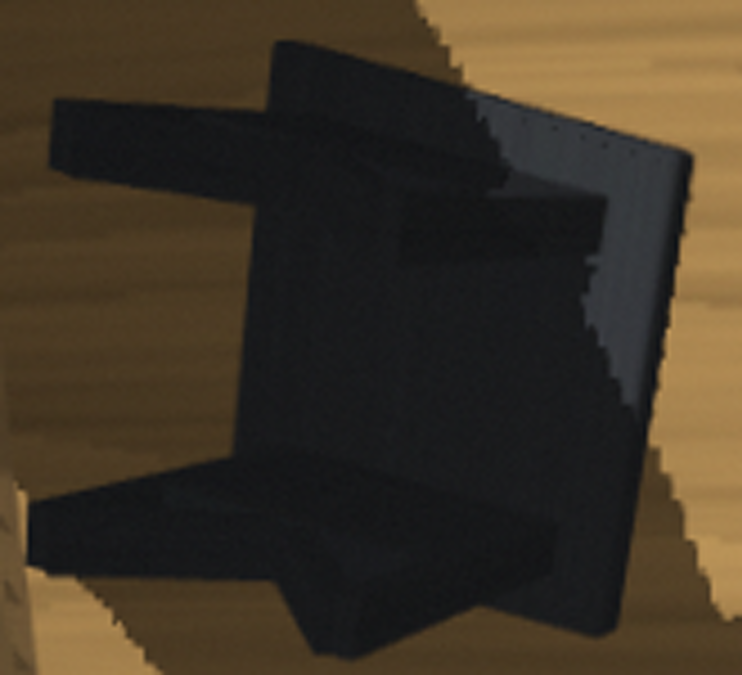

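```bash
python3 - <<'E'
from h import *
import pickle
s=pickle.load(open('s3.pkl','rb'))
def cyl(l,r):
    o,d=wray([l,r],s)
    a=np.arctan2(d[:,1],-d[:,2]).mean()
    return o[1]+np.tan(a)*(o[2]-.085), np.ptp(np.arctan2(d[:,1],-d[:,2]))
print('end',cyl((331,76),(386.6,75.6)),'mouth',cyl((329.8,167),(382.6,167)))
print('endtop',wpt([(358.5,74.6)],.105,s),'sleeve mouth top',wpt([(312.4,168.5),(407.2,168.5)],.114,s))
print(wpt([(313,334),(394,334)],.114,s))
z=.01
X=[(-.055,-.045,z),(-.055,.045,z),(.055,.045,z)];u=[(71.1,59.3),(162.8,84.4),(144,191.1)]
r=least_squares(lambda p:(wproj(W(p,X),s)-np.array(u)).ravel(),(.55,.07,-.26));print('rest',r.x,np.degrees(r.x[2]),r.fun.round(1))
E
```

```text
end (np.float64(0.3084648291019199), np.float64(0.15092875750527007)) mouth (np.float64(0.3084179803087799), np.float64(0.15311730591170664))
endtop [[0.50563155 0.30635382 0.105     ]] sleeve mouth top [[0.56627065 0.27624978 0.114     ]
 [0.56605277 0.34007466 0.114     ]]
[[0.69855214 0.27590493 0.114     ]
 [0.69874294 0.3398713  0.114     ]]
rest [ 0.54703742  0.07512731 -0.28814739] -16.50962938043759 [ 0.  -1.1 -0.5 -0.5  0.5  1.9]
```

```bash
python3 -m pendant '[[0,0,0,5.2,2.6,0,8.5],[0,0,0,5.2,2.6,4,8.5],[0,0,0,5.2,2.6,7,8.5],[0,0,0,5.2,2.6,7,8.5],[0,0,0,5.2,2.6,7,8.5]]'; python3 -c "
from h import *
s=ctrl.get_state();to(.5396,.308,.136,180,s)
im=read_camera('wrist');cv2.imwrite('pics/w4.png',im)
print(wproj([(.5056,.308,.105),(.566,.308,.105)],s))"
```

```text
clock: 5.82
ee_pos: [0.5393, 0.3064, 0.2016]
tool_rot: [[-1.0, 0.001, -0.004], [0.001, 1.0, -0.002], [0.004, -0.002, -1.0]]
ft_force: [-0.1, 0.0, -0.4]
opening: 0.995
row [-0.14 -0.25 -0.08] [-0.06  0.17  6.56] dist 6.6
[[324.70932119 178.29861757]
 [324.47194827 286.66563433]]
```

View pics/w4.png

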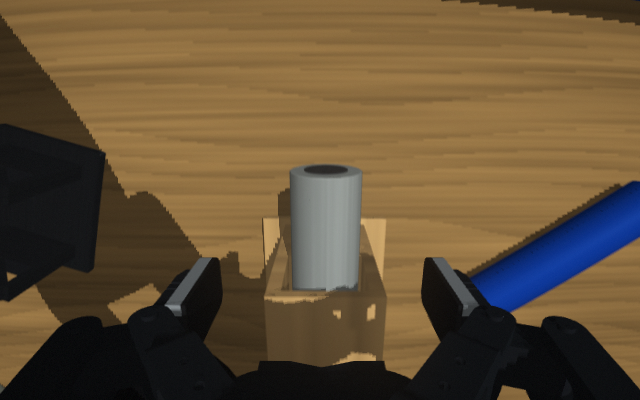

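The roller (col 326, end row 168, mouth row 290) lies as predicted, midway between the open pads. Descend, then close.

```bash
python3 -m pendant '[[0,0,0,0,0.2,3,8.5],[0,0,0,0,0.2,5.5,8.5],[0,0,0,0,0.2,6.5,8.5],[0,0,0,0,0.2,6.5,8.5],[0,0,0,0,0.2,6.5,8.5],[0,0,0,0,0.2,6.5,0],[0,0,0,0,0.2,6.5,0],[0,0,0,0,0.2,6.5,0],[0,0,0,0,0.2,6.5,0],[0,0,0,0,0.2,6.5,0],[0,0,0,0,0.2,6.5,0],[0,0,0,0,0.2,6.5,0]]'
```

```text
clock: 6.87
ee_pos: [0.5411, 0.3108, 0.1399]
tool_rot: [[-1.0, -0.0, 0.002], [-0.0, 1.0, 0.001], [-0.002, 0.001, -1.0]]
ft_force: [-0.2, -0.6, 5.2]
opening: 0.452
```

```bash
python3 -m pendant '[[0,0,0,0,0.1,-0.3,0],[0,0,0,0,0.1,-0.4,0],[0,0,0,0,0.1,-0.4,0],[0,0,0,1,0.1,-0.4,0],[0,0,0,2,0.1,-0.4,0],[0,0,0,3,0.1,-0.4,0],[0,0,0,3,0.1,-0.4,0]]'
```

```text
clock: 7.45
ee_pos: [0.5083, 0.3113, 0.1413]
tool_rot: [[-1.0, -0.001, -0.003], [-0.001, 1.0, -0.001], [0.003, -0.001, -1.0]]
ft_force: [-1.1, -0.1, -3.0]
opening: 0.45
```

```bash
python3 -m pendant '[[0,0,0,1.2,0,0,0],[0,0,0,2.4,0,0,0],[0,0,0,3.6,0,0,0],[0,0,0,4.8,0,0,0],[0,0,0,6,0,0,0],[0,0,0,7.2,0,0,0],[0,0,0,8.4,0,0,0],[0,0,0,9.6,0,0,0],[0,0,0,10.8,0,0,0],[0,0,0,11.5,0,0,0],[0,0,0,12,0,0,0],[0,0,0,12,0,0,0]]'; python3 -c "
from h import *
cv2.imwrite('pics/w5.png',read_camera('wrist'));cv2.imwrite('pics/sd5.png',read_camera('side'));cv2.imwrite('pics/sc5.png',read_camera('scene'))"
```

```text
clock: 8.45
ee_pos: [0.3897, 0.3114, 0.1422]
tool_rot: [[-1.0, -0.0, -0.001], [-0.0, 1.0, -0.0], [0.001, -0.0, -1.0]]
ft_force: [-0.5, -0.5, -4.3]
opening: 0.449
```

View pics/w5.png

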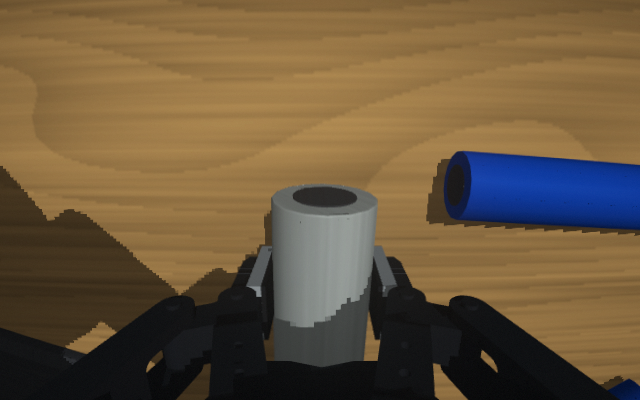

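View pics/sd5.png

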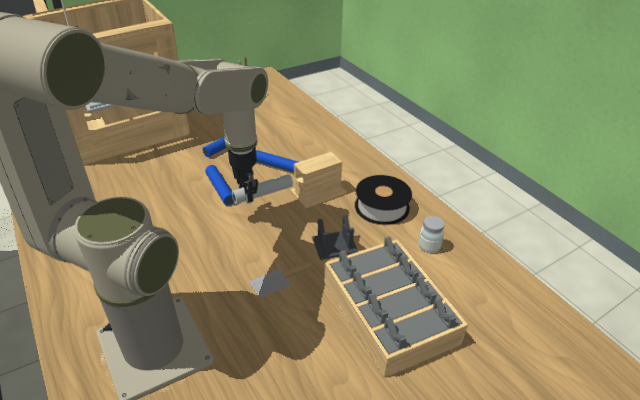

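View pics/sc5.png

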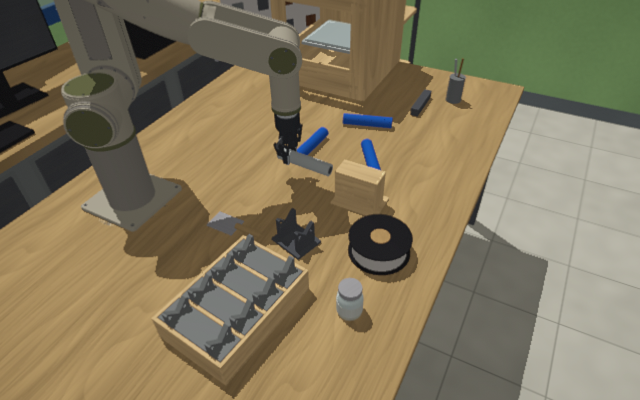

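```bash
python3 -m pendant '[[0,0,0,0,0,-1,0],[0,0,0,0,0,-2.5,0],[0,0,0,0,0,-4,0],[0,0,0,0,0,-5.5,0],[0,0,1,0,-1,-6.5,0],[0,0,3,-1,-3,-7,0],[0,0,5,-2,-5,-7,0],[0,0,7,-3,-7,-7,0],[0,0,9,-4,-9,-7,0],[0,0,11,-5,-11,-7,0],[0,0,13,-6,-13,-7,0],[0,0,14,-7,-15,-7,0]]'
python3 -c "
from h import *
to(.4902,.091,.185,164.3)"
```

```text
clock: 9.6
ee_pos: [0.4613, 0.1602, 0.2135]
tool_rot: [[-0.97, 0.244, 0.001], [0.244, 0.97, 0.0], [-0.001, 0.0, -1.0]]
ft_force: [0.9, -0.5, -3.9]
opening: 0.447
row [0.02 0.05 1.57] [-4.49 -6.01  2.85] dist 8.0
```

```bash
python3 -m pendant '[[0,0,1,-1,-1.5,0,0],[0,0,1.6,-2.5,-3.5,0,0],[0,0,1.6,-4,-5.5,0,0],[0,0,1.6,-4.5,-6,1,0],[0,0,1.6,-4.5,-6,2,0],[0,0,1.6,-4.5,-6,2.8,0],[0,0,1.6,-4.5,-6,2.8,0],[0,0,1.6,-4.5,-6,2.8,0]]'
python3 -c "
from h import *
s=ctrl.get_state();to(.4902,.091,.14,164.3)
cv2.imwrite('pics/w6.png',read_camera('wrist'));d=read_camera('side');c=read_camera('scene')
cv2.imwrite('pics/sd6.png',cv2.resize(d[130:270,230:400],None,fx=4,fy=4));cv2.imwrite('pics/sc6.png',cv2.resize(c[140:280,220:400],None,fx=4,fy=4))"
```

```text
clock: 10.27
ee_pos: [0.4884, 0.0931, 0.1833]
tool_rot: [[-0.963, 0.268, -0.003], [0.268, 0.963, 0.0], [0.003, -0.001, -1.0]]
ft_force: [-0.2, -0.3, -4.0]
opening: 0.448
row [-0.04 -0.15  0.16] [-0.24 -0.15  4.33] dist 4.3
```

View pics/w6.png

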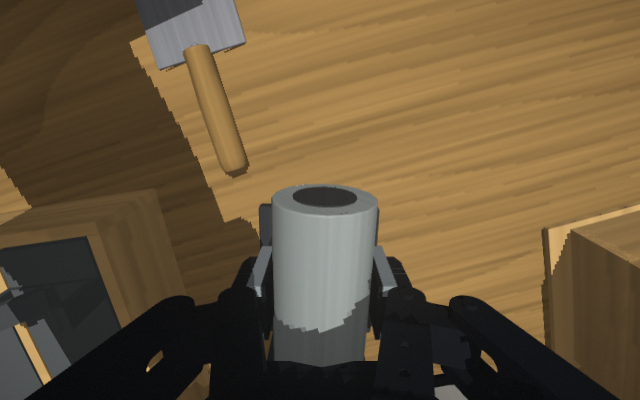

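View pics/sd6.png

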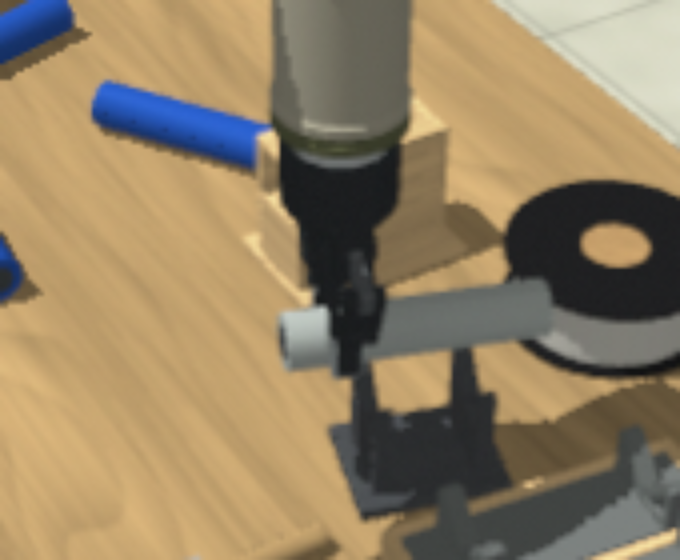

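View pics/sc6.png

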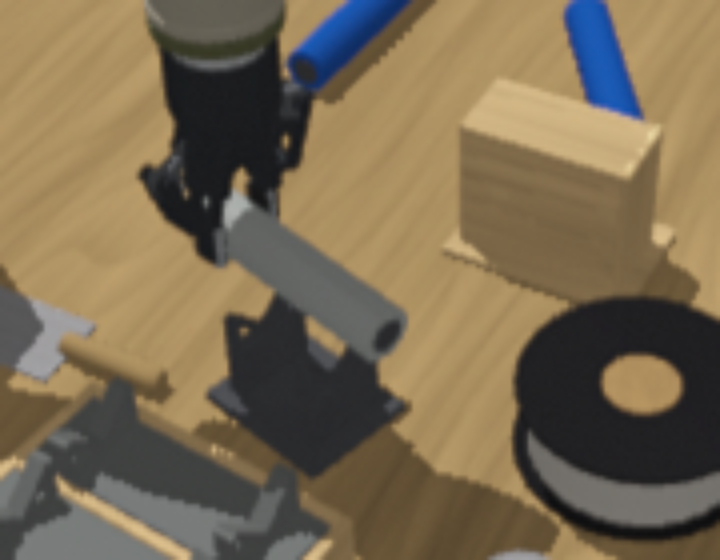

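```bash
python3 - <<'E'
from h import *
s=ctrl.get_state();Rt=s['tool_rot'];o=s['ee_pos']
for l in (.0355,-.1445):
    X=o+Rt@np.array([l,0,.055]);print(X.round(3),proj('side',X),proj('scene',X),wproj(X,s))
for n in('side','scene'):
  print(n,proj(n,W((.547,.075,np.radians(-15.7)),[(-.055,-.045,.01),(.055,-.045,.01),(-.036,-.03,.083),(.036,-.03,.083),(-.036,.03,.083),(.036,.03,.083)])).round(1))
E
```

```text
[0.455 0.103 0.13 ] [[299.5806231  214.85035877]] [[270.08247623 190.1573888 ]] [[320.71021259 198.0529073 ]]
[0.629 0.054 0.13 ] [[364.3768372  203.69648477]] [[317.78872078 221.41001265]] [[320.67862507 507.49191521]]
side [[318.6 256.8]
 [356.9 249.5]
 [324.5 232.1]
 [350.2 227.5]
 [318.3 217.8]
 [343.3 213.5]]
scene [[271.2 236.8]
 [298.6 257.1]
 [277.7 218.7]
 [296.3 231.7]
 [293.6 207.5]
 [312.3 219.9]]
```

```bash
python3 -m pendant '[[0,0,0,-0.2,-0.25,0.8,0],[0,0,0,-0.2,-0.25,1.6,0],[0,0,0,-0.2,-0.25,2.4,0],[0,0,0,-0.2,-0.25,3.1,0],[0,0,0,-0.2,-0.25,3.6,0],[0,0,0,-0.2,-0.25,3.9,0],[0,0,0,-0.2,-0.25,4.0,0],[0,0,0,-0.2,-0.25,4.0,0]]'
```

```text
clock: 11.08
ee_pos: [0.4907, 0.0894, 0.1442]
tool_rot: [[-0.963, 0.269, -0.0], [0.269, 0.963, 0.0], [0.0, -0.0, -1.0]]
ft_force: [-0.3, 0.1, -3.9]
opening: 0.45
```

```bash
python3 -m pendant '[[0,0,0,0,0,0.15,0],[0,0,0,0,0,0.3,0],[0,0,0,0,0,0.3,0],[0,0,0,0,0,0.3,0]]'
python3 -c "
from h import *
cv2.imwrite('pics/w7.png',read_camera('wrist'));d=read_camera('side');c=read_camera('scene')
cv2.imwrite('pics/sd7.png',cv2.resize(d[150:270,270:400],None,fx=5,fy=5));cv2.imwrite('pics/sc7.png',cv2.resize(c[160:280,230:360],None,fx=5,fy=5))"
```

```text
clock: 11.42
ee_pos: [0.4913, 0.0894, 0.142]
tool_rot: [[-0.963, 0.269, 0.001], [0.269, 0.963, 0.0], [-0.001, 0.0, -1.0]]
ft_force: [0.6, 1.1, -1.9]
opening: 0.45
```

View pics/sd7.png

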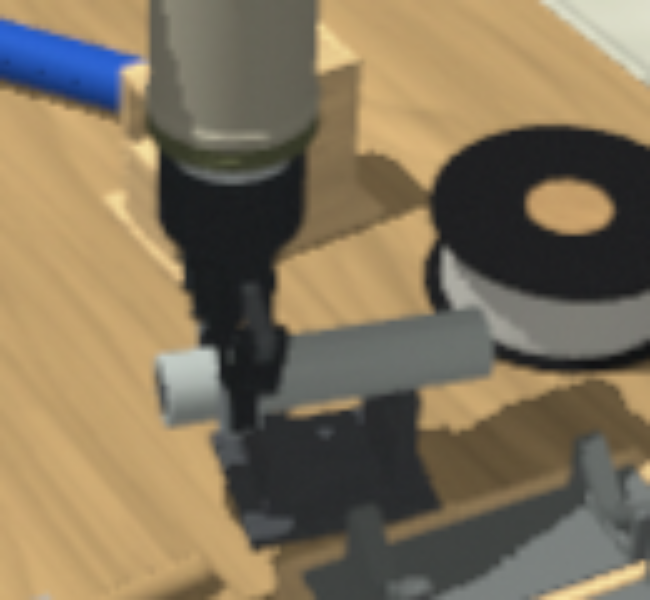

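View pics/sc7.png

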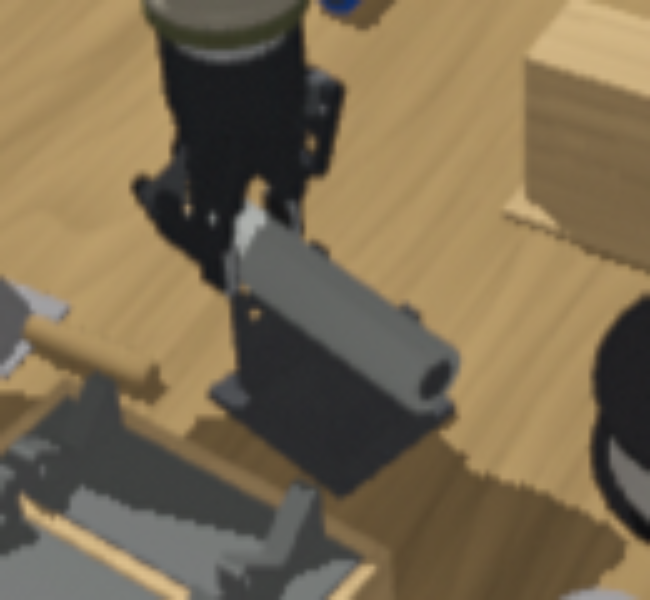

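```bash
python3 -m pendant '[[0,0,0,0,0,0.1,0],[0,0,0,0,0,0.2,0],[0,0,0,0,0,0.2,0],[0,0,0,0,0,0.2,0]]'; python3 -m pendant '[[0,0,0,0,0,0.1,0],[0,0,0,0,0,0.1,0],[0,0,0,0,0,0.1,0]]'
```

```text
clock: 11.9
ee_pos: [0.4914, 0.0897, 0.1402]
tool_rot: [[-0.963, 0.269, 0.002], [0.269, 0.963, 0.001], [-0.001, 0.001, -1.0]]
ft_force: [0.0, 3.9, 5.2]
opening: 0.452
clock: 12.15
ee_pos: [0.4916, 0.0899, 0.1398]
tool_rot: [[-0.963, 0.269, 0.002], [0.269, 0.963, 0.001], [-0.002, 0.002, -1.0]]
ft_force: [-2.2, 5.4, 9.6]
opening: 0.455
```

```bash
python3 -m pendant '[[0,0,0,0,0.1,-0.1,0],[0,0,0,0,0.15,-0.2,0],[0,0,0,0,0.15,-0.2,0],[0,0,0,0,0.15,-0.2,4.5],[0,0,0,0,0.15,-0.2,5],[0,0,0,0,0.15,-0.2,6],[0,0,0,0,0.15,-0.2,7],[0,0,0,0,0.15,-0.2,8.5],[0,0,0,0,0.15,-0.2,8.5],[0,0,0,0,0.15,-0.2,8.5],[0,0,0,0,0.15,-0.2,8.5]]'
python3 -c "
from h import *
cv2.imwrite('pics/w8.png',read_camera('wrist'));d=read_camera('side');c=read_camera('scene')
cv2.imwrite('pics/sd8.png',cv2.resize(d[150:270,270:400],None,fx=5,fy=5));cv2.imwrite('pics/sc8.png',cv2.resize(c[160:280,230:360],None,fx=5,fy=5))"
```

```text
clock: 13.07
ee_pos: [0.4911, 0.0908, 0.1404]
tool_rot: [[-0.963, 0.269, -0.0], [0.269, 0.963, -0.0], [0.0, -0.0, -1.0]]
ft_force: [0.2, -0.3, -0.1]
opening: 0.998
```

View pics/sd8.png

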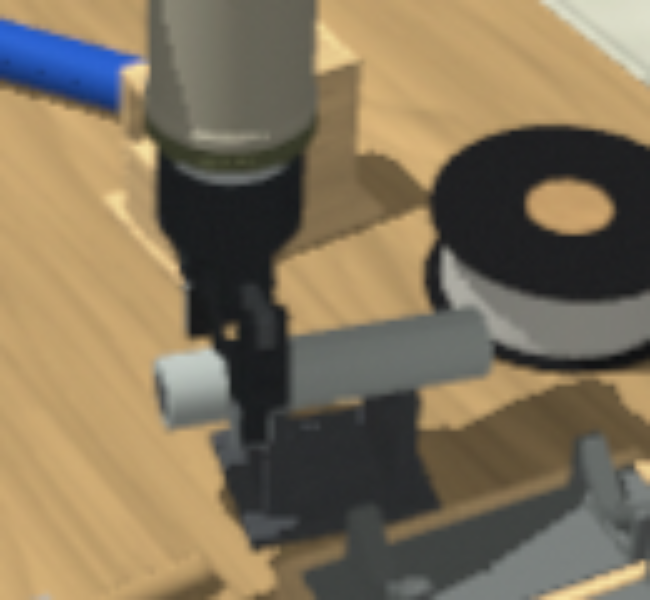

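View pics/sc8.png

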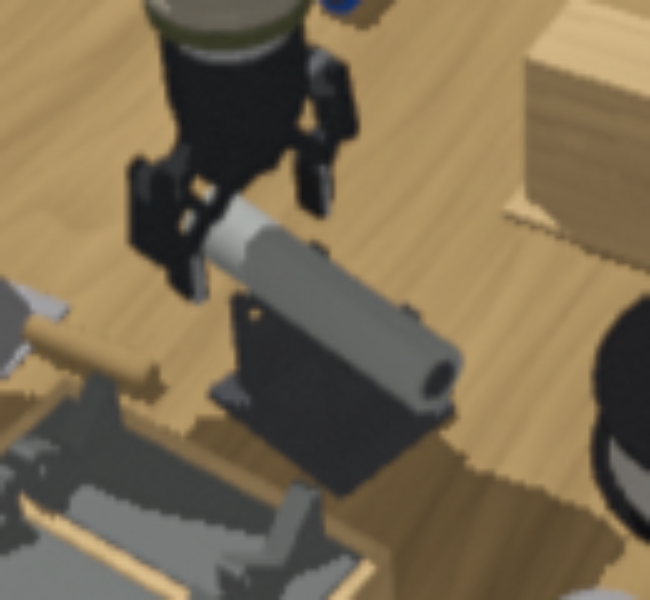

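View pics/w8.png

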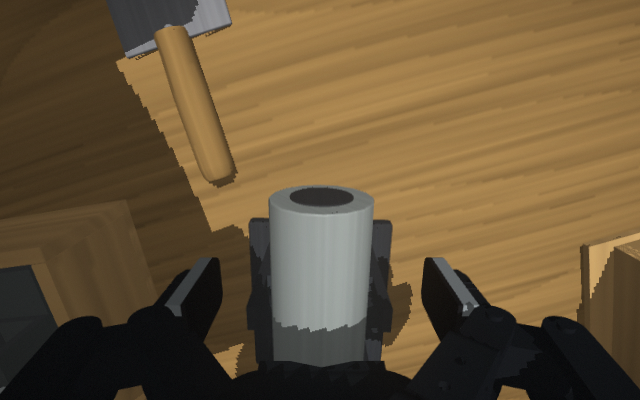

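```bash
python3 -m pendant '[[0,0,0,0,0,-2,8.5],[0,0,0,0,0,-5,8.5],[0,0,0,0,0,-8,8.5],[0,0,0,-3,0,-11,8.5],[0,0,0,-7,0,-13,8.5],[0,0,0,-11,0,-13,8.5],[0,0,0,-13,0,-13,8.5],[0,0,0,-13,0,-13,8.5],[0,0,0,-13,0,-13,8.5]]'
python3 -c "
from h import *
import pickle
s=ctrl.get_state();im=read_camera('wrist');pickle.dump(s,open('s9.pkl','wb'));cv2.imwrite('pics/w9.png',im)"
```

```text
clock: 13.97
ee_pos: [0.6167, 0.0554, 0.2695]
tool_rot: [[-0.963, 0.27, -0.002], [0.27, 0.963, 0.0], [0.001, -0.0, -1.0]]
ft_force: [-0.7, 0.2, -0.9]
opening: 0.992
```

View pics/w9.png

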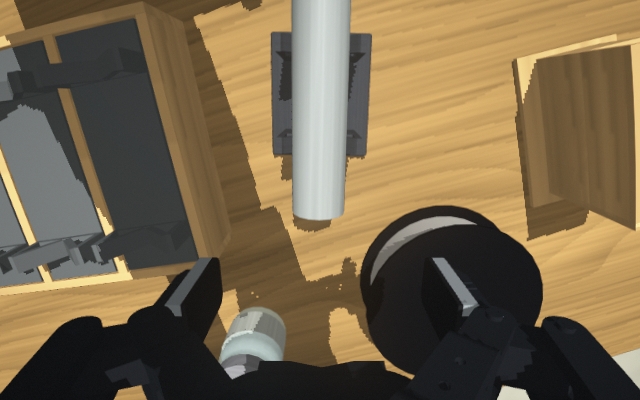

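```bash
python3 - <<'E'
from h import *
import pickle
s=pickle.load(open('s9.pkl','rb'))
z=.01
X=[(-.055,-.045,z),(-.055,.045,z),(.055,-.045,z),(.055,.045,z)];u=[(271.5,32),(372,34.5),(272,154),(366.5,156)]
r=least_squares(lambda p:(wproj(W(p,X),s)-np.array(u)).ravel(),(.55,.07,-.26));p=r.x;print('rest',p,np.degrees(p[2]),r.fun.round(1))
e=wpt([(319,219)],.105,s)[0];print('far end',e)
c,sn=np.cos(p[2]),np.sin(p[2]);d=e[:2]-p[:2];print('in rest',c*d[0]+sn*d[1],-sn*d[0]+c*d[1])
for q in (p[:2],):
  for off in (0,-.004):
    to(q[0]+off*c,q[1]+off*sn,.20,np.degrees(p[2])+180,s)
E
```

```text
rest [ 0.54673982  0.07413528 -0.29449368] -16.87324505235178 [-0.8 -0.7  0.8 -0.8  0.3  0.9 -0.3  0.9]
far end [0.62823951 0.05057375 0.105     ]
in rest 0.08482993291245071 0.0011085350305443976
row [-0.02 -0.08  1.22] [ 7.24 -0.08  6.96] dist 10.0
row [-0.02 -0.08  1.22] [ 7.64 -0.08  6.97] dist 10.3
```

```bash
python3 -m pendant '[[0,0,0.6,3,-0.1,1,8.5],[0,0,0.6,6,-0.1,3,8.5],[0,0,0.6,7.5,-0.1,5,8.5],[0,0,0.6,7.5,-0.1,7,8.5],[0,0,0.6,7.5,-0.1,9,8.5],[0,0,0.6,7.5,-0.1,11,8.5],[0,0,0.6,7.5,-0.1,12.5,8.5],[0,0,0.6,7.5,-0.1,12.5,8.5],[0,0,0.6,7.5,-0.1,12.5,8.5]]'
python3 -c "
from h import *
to(.5438,.0754,.144,163.7);cv2.imwrite('pics/w10.png',read_camera('wrist'))"
```

```text
clock: 14.77
ee_pos: [0.5422, 0.0754, 0.1448]
tool_rot: [[-0.96, 0.278, -0.002], [0.278, 0.96, -0.0], [0.002, -0.001, -1.0]]
ft_force: [0.5, 0.4, 0.8]
opening: 0.998
row [-0.04 -0.13  0.14] [-0.15  0.04  0.08] dist 0.2
```

View pics/w10.png

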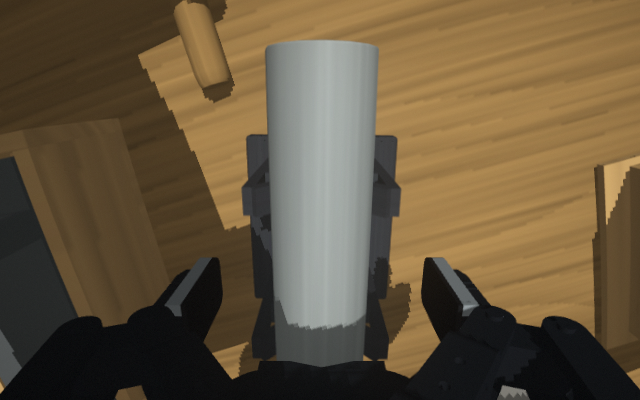

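```bash
python3 -m pendant '[[0,0,0,-0.1,0,0,0],[0,0,0,-0.1,0,0,0],[0,0,0,-0.1,0,0,0],[0,0,0,-0.1,0,0,0],[0,0,0,-0.1,0,0,0],[0,0,0,-0.1,0,0,0],[0,0,0,-0.1,0,0,0],[0,0,0,-0.1,0,0,0]]'
```

```text
clock: 15.48
ee_pos: [0.5453, 0.074, 0.1468]
tool_rot: [[-0.96, 0.279, 0.001], [0.279, 0.96, -0.001], [-0.001, -0.001, -1.0]]
ft_force: [-3.4, -3.8, 8.6]
opening: 0.445
```

```bash
python3 -m pendant '[[0,0,0,-0.1,0,-0.4,0],[0,0,0,-0.1,0,-1,0],[0,0,0,-0.1,0,-2,0],[0,0,0,-0.1,0,-3.2,0],[0,0,0,-0.1,0,-4.4,0],[0,0,0,-0.1,0,-6,0],[0,0,0,-0.1,0,-7.5,0],[0,0,0,-0.1,0,-8,0],[0,0,0,-0.1,0,-8,0]]'
python3 -c "
from h import *
import pickle
s=ctrl.get_state();im=read_camera('wrist');pickle.dump(s,open('s11.pkl','wb'));cv2.imwrite('pics/w11.png',im)
d=read_camera('side');cv2.imwrite('pics/sd11.png',cv2.resize(d[130:270,260:400],None,fx=4,fy=4))"
```

```text
clock: 16.23
ee_pos: [0.5471, 0.0746, 0.2284]
tool_rot: [[-0.96, 0.279, 0.005], [0.279, 0.96, 0.0], [-0.005, 0.002, -1.0]]
ft_force: [-0.5, -0.6, -4.2]
opening: 0.445
```

View pics/w11.png

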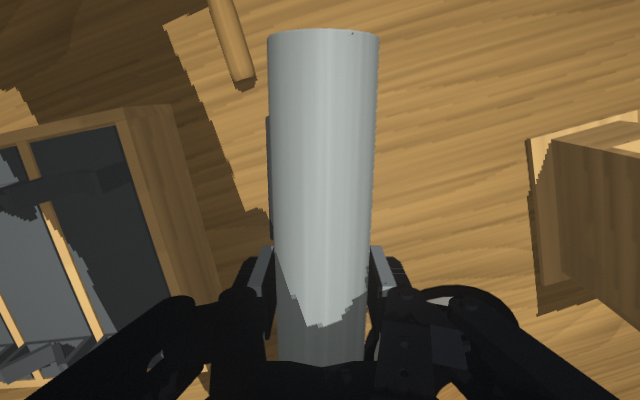

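View pics/sd11.png

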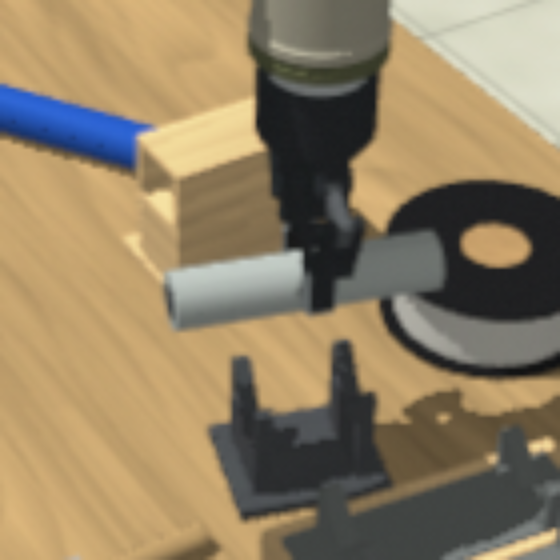

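```bash
python3 - <<'E'
from h import *
import pickle
s=pickle.load(open('s11.pkl','rb'))
e=wpt([(323,29)],s['ee_pos'][2]-.062+.02,s)[0]
t=s['tool_rot'].T@(e-s['ee_pos']);print('near end in tool',t,'centre off',t[0]-.09)
off=t[0]-.09
a=np.radians(-6.8); ux=np.array([np.cos(a),np.sin(a)])
c=np.array([.5404,-.1573]); tcp=c+off*ux; print(tcp)   # tool x=-crate x ; centre = tcp + off*toolx = tcp-off*ux
to(*tcp,.21,173.2)
E
```

```text
near end in tool [0.09190357 0.00070456 0.04158661] centre off 0.0019035667499780334
[ 0.54229018 -0.15752539]
row [ 0.01  0.02 -9.39] [ -6.14 -22.38   1.55] dist 23.3
```

```bash
python3 -m pendant '[[0,0,-0.5,-0.4,-1,0,0],[0,0,-1.5,-1,-3,0,0],[0,0,-2.5,-1.6,-5.2,0,0],[0,0,-3.5,-2.2,-7.6,0,0],[0,0,-4.5,-2.8,-10,0,0],[0,0,-5.5,-3.4,-12.4,0,0],[0,0,-6.5,-4,-14.8,0,0],[0,0,-7.5,-4.6,-17.2,0,0],[0,0,-8.5,-5.2,-19.4,0,0],[0,0,-9.4,-6.1,-21.4,0,0],[0,0,-9.4,-6.1,-22.4,0,0],[0,0,-9.4,-6.1,-22.4,0,0]]'
python3 -m pendant '[[0,0,0,0,0,1,0],[0,0,0,0,0,1.5,0],[0,0,0,0,0,1.5,0]]'
python3 -c "
from h import *
to(.5423,-.1575,.17,173.2)
import pickle
s=ctrl.get_state();im=read_camera('wrist');pickle.dump(s,open('s12.pkl','wb'));cv2.imwrite('pics/w12.png',im)
d=read_camera('side');c=read_camera('scene');cv2.imwrite('pics/sd12.png',cv2.resize(d[210:370,310:480],None,fx=4,fy=4));cv2.imwrite('pics/sc12.png',cv2.resize(c[200:390,140:330],None,fx=3,fy=3))"
```

```text
clock: 17.33
ee_pos: [0.5408, -0.1595, 0.224]
tool_rot: [[-0.993, 0.121, -0.002], [0.121, 0.993, 0.0], [0.002, -0.0, -1.0]]
ft_force: [-0.5, 1.2, -3.7]
opening: 0.443
clock: 17.58
ee_pos: [0.5407, -0.1561, 0.2076]
tool_rot: [[-0.993, 0.118, -0.004], [0.118, 0.993, 0.002], [0.004, 0.001, -1.0]]
ft_force: [-0.9, 0.4, -3.7]
opening: 0.45
row [ 0.08 -0.23  0.05] [-0.19 -0.13  3.76] dist 3.8
```

View pics/w12.png

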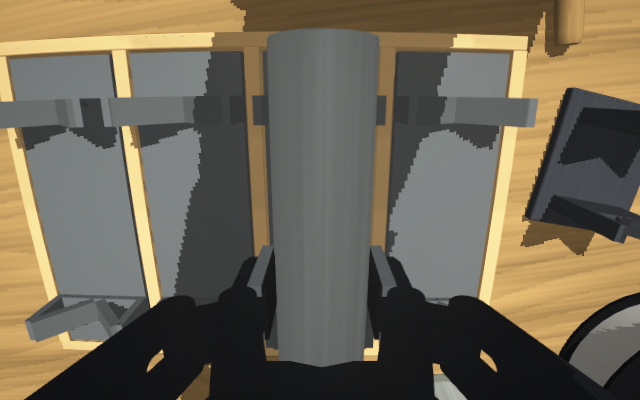

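View pics/sd12.png

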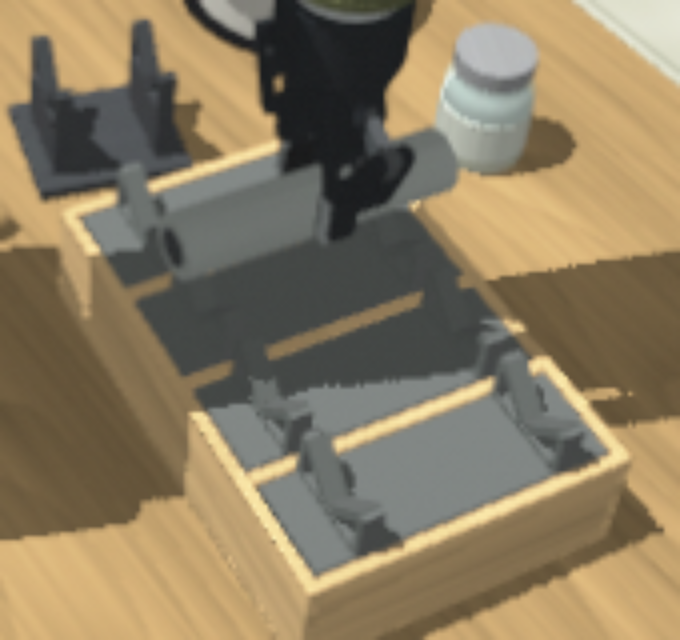

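View pics/sc12.png

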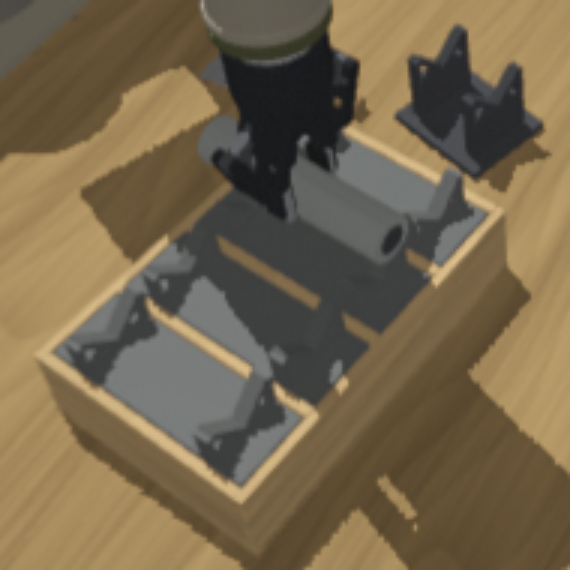

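```bash
python3 -m pendant '[[0,0,0,-0.2,-0.1,0.8,0],[0,0,0,-0.2,-0.1,1.6,0],[0,0,0,-0.2,-0.1,2.3,0],[0,0,0,-0.2,-0.1,2.8,0],[0,0,0,-0.2,-0.1,3.3,0],[0,0,0,-0.2,-0.1,3.7,0],[0,0,0,-0.2,-0.1,4.1,0],[0,0,0,-0.2,-0.1,4.4,0],[0,0,0,-0.2,-0.1,4.7,0],[0,0,0,-0.2,-0.1,4.7,0],[0,0,0,-0.2,-0.1,4.7,0]]'
```

```text
clock: 18.65
ee_pos: [0.5437, -0.1587, 0.1634]
tool_rot: [[-0.993, 0.118, -0.0], [0.118, 0.993, 0.0], [0.0, 0.0, -1.0]]
ft_force: [-0.8, 2.1, -2.2]
opening: 0.443
```

```bash
python3 -m pendant '[[0,0,0,0,0,0.2,0],[0,0,0,0,0,0.4,0],[0,0,0,0,0,0.6,0],[0,0,0,0,0,0.7,0],[0,0,0,0,0,0.7,0],[0,0,0,0,0,0.7,0]]';python3 -m pendant '[[0,0,0,0,0,0.2,0],[0,0,0,0,0,0.3,0],[0,0,0,0,0,0.3,0],[0,0,0,0,0,0.3,0]]'
```

```text
clock: 19.15
ee_pos: [0.544, -0.1588, 0.1566]
tool_rot: [[-0.993, 0.118, 0.001], [0.118, 0.993, -0.0], [-0.001, 0.0, -1.0]]
ft_force: [1.4, 2.8, -2.1]
opening: 0.444
clock: 19.48
ee_pos: [0.544, -0.1588, 0.1541]
tool_rot: [[-0.993, 0.118, 0.001], [0.118, 0.993, -0.0], [-0.001, 0.0, -1.0]]
ft_force: [-1.5, 4.7, 3.9]
opening: 0.447
```

```bash
python3 -m pendant '[[0,0,0,0,0.15,0,0],[0,0,0,0,0.15,0,0],[0,0,0,0,0.15,0,0]]'
python3 -c "
from h import *
cv2.imwrite('pics/w13.png',read_camera('wrist'))
d=read_camera('side');c=read_camera('scene');cv2.imwrite('pics/sd13.png',cv2.resize(d[210:370,310:480],None,fx=4,fy=4));cv2.imwrite('pics/sc13.png',cv2.resize(c[200:390,140:330],None,fx=3,fy=3))"
```

```text
clock: 19.73
ee_pos: [0.544, -0.1577, 0.1534]
tool_rot: [[-0.993, 0.118, 0.0], [0.118, 0.993, -0.001], [-0.0, -0.001, -1.0]]
ft_force: [1.9, 0.4, -1.8]
opening: 0.442
```

View pics/w13.png

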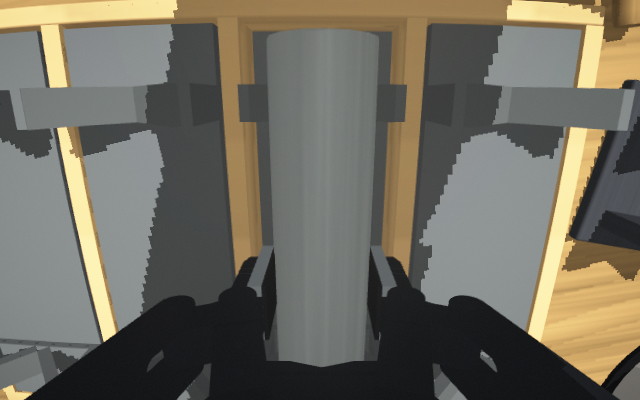

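View pics/sd13.png

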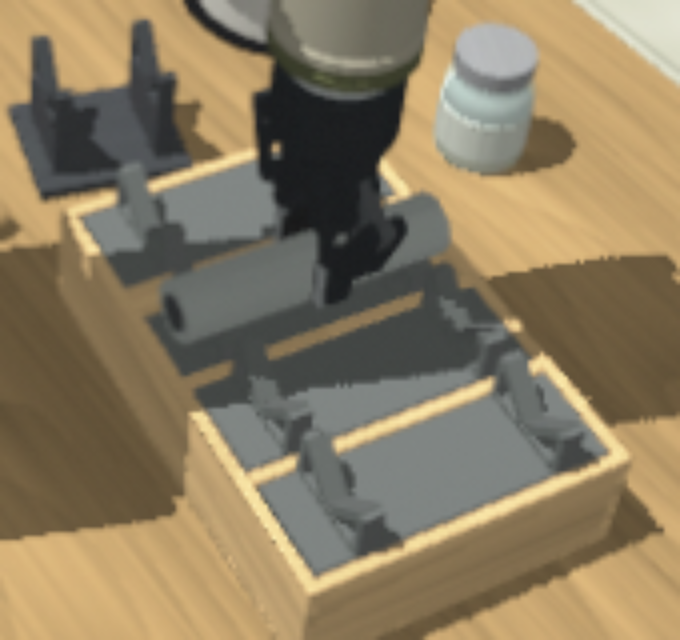

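View pics/sc13.png

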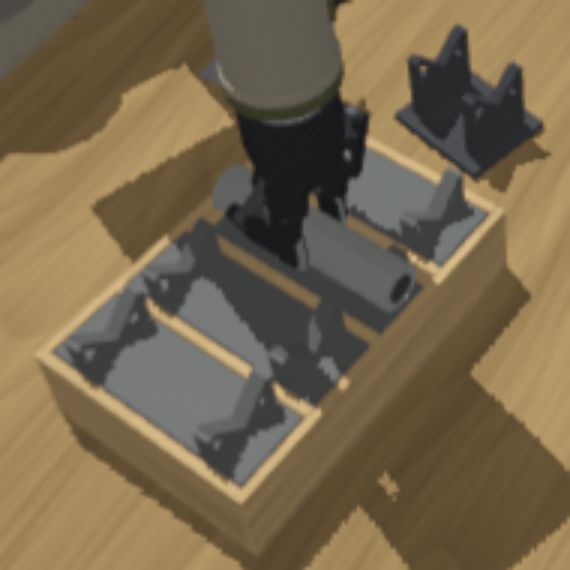

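```bash
python3 -m pendant '[[0,0,0,0,0,0.1,0],[0,0,0,0,0,0.1,0],[0,0,0,0,0,0.1,4.2],[0,0,0,0,0,0.1,4.6],[0,0,0,0,0,0.1,5],[0,0,0,0,0,0.1,5.4],[0,0,0,0,0,0.1,5.8],[0,0,0,0,0,0.1,6.2],[0,0,0,0,0,0.1,6.2],[0,0,0,0,0,0.1,6.2]]'
python3 -c "
from h import *
cv2.imwrite('pics/w14.png',read_camera('wrist'))"
```

```text
clock: 20.72
ee_pos: [0.5439, -0.1574, 0.1524]
tool_rot: [[-0.993, 0.118, -0.0], [0.118, 0.993, 0.0], [0.0, 0.0, -1.0]]
ft_force: [-0.7, 0.5, -0.8]
opening: 0.726
```

View pics/w14.png

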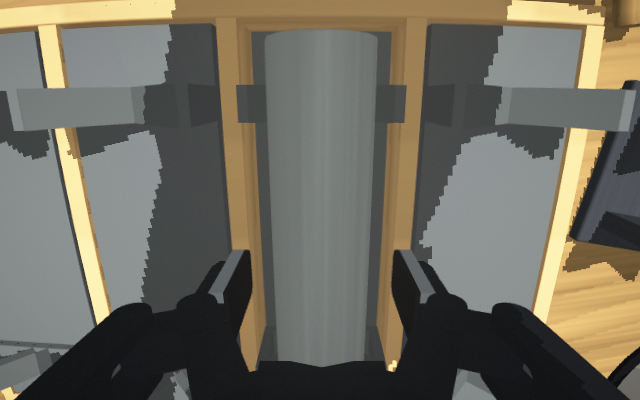

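Released: the roller sits between the forks (cols 265–378) in the sunken cover and no force shows. Now lift straight up and check.

```bash
python3 -m pendant '[[0,0,0,0,0,-1,6.2],[0,0,0,0,0,-2.5,6.2],[0,0,0,0,0,-5,6.2],[0,0,0,0,0,-8,6.2],[0,0,0,0,0,-11,6.2],[0,0,0,-3,0,-14,6.2],[0,0,0,-6,0,-15,6.2],[0,0,0,-8,0,-15,6.2],[0,0,0,-8,0,-15,6.2],[0,0,0,-8,0,-15,6.2],[0,0,0,-8,0,-15,6.2]]'
python3 -c "
from h import *
import pickle
s=ctrl.get_state();im=read_camera('wrist');pickle.dump(s,open('s15.pkl','wb'));cv2.imwrite('pics/w15.png',im)
d=read_camera('side');c=read_camera('scene');cv2.imwrite('pics/sd15.png',cv2.resize(d[210:370,310:480],None,fx=4,fy=4));cv2.imwrite('pics/sc15.png',cv2.resize(c[200:390,140:330],None,fx=3,fy=3))"
```

```text
clock: 21.68
ee_pos: [0.6228, -0.1667, 0.3022]
tool_rot: [[-0.993, 0.118, -0.001], [0.118, 0.993, 0.0], [0.001, 0.0, -1.0]]
ft_force: [-0.6, -0.5, -0.6]
opening: 0.73
```

View pics/w15.png

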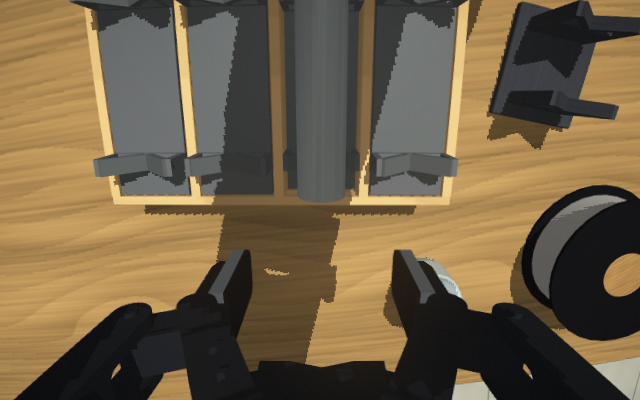

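View pics/sd15.png

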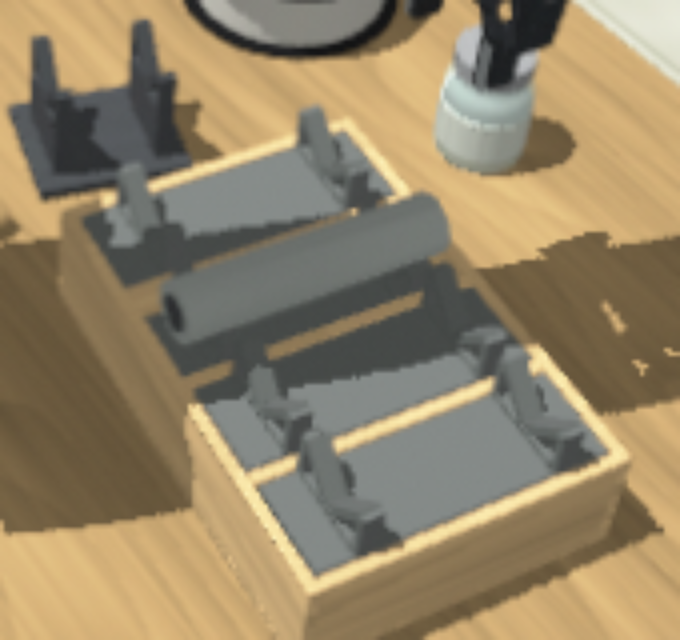

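View pics/sc15.png

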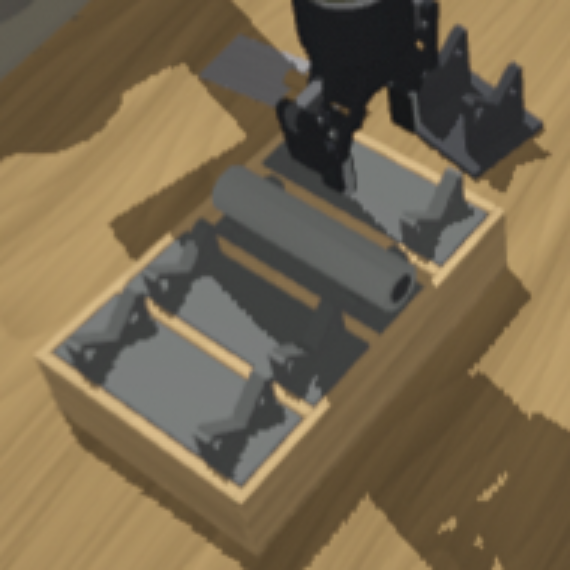

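```bash
python3 - <<'E'
from h import *
import pickle
s=pickle.load(open('s15.pkl','rb'))
k=wpt([(114,204),(451,204)],.075,s);e=wpt([(320,201.5)],.111,s)[0]
ux=np.array([k[1][1]-k[0][1],-(k[1][0]-k[0][0])]);L=np.linalg.norm(ux);ux/=L;uy=np.array([-ux[1],ux[0]])
m=k.mean(0)[:2];d=e[:2]-m
print('rim len',L,'yaw',np.degrees(np.arctan2(ux[1],ux[0])),'x',d@ux+.106-.09,'y',d@uy-.0375)
# side-view far/near ends: predicted for sunk(.091)/full(.107)
for z in (.091,.107):
  for x in(-.09,.09): print(z,x,[proj(n,W((.536,-.1945,np.radians(-6.8)),[(x,.0375,z)])).round(1).tolist() for n in('side','scene')])
ctrl_s=ctrl.get_state();print(ctrl_s['ft_force'],ctrl_s['clock'])
E
```

```text
rim len 0.3086403146917153 yaw -6.725284004598102 x 0.002585627421264683 y -0.0017521113132737826
0.091 -0.09 [[[351.3, 287.7]], [[215.6, 261.3]]]
0.091 0.09 [[[415.8, 265.0]], [[272.9, 295.0]]]
0.107 -0.09 [[[351.7, 283.1]], [[214.5, 257.0]]]
0.107 0.09 [[[416.8, 260.4]], [[272.3, 290.8]]]
[ 0.13614248  0.27142698 -0.57474419] 21.8333
```

```bash
python3 -c "
from cell import ctrl
print(ctrl.job_done())"
```

```text
the job is handed in; nothing more can be done
None
```

I handed the job in at about 22 s of the 67 s allowed. The roller lies in cover 2's two V-notches with the cover sunk; the hand-in itself reports no verdict.

- **Free bay:** I pressed cover 2 first, and it sank about 18 mm against only 1.8 N, so I pressed no others. The roller was still untouched in the sleeve at that point.
- **Rest:** I drew the roller out by its protruding end and laid it in the dark rest, about 5 mm off centre along it. I let go, then picked it up again by its middle, about 2 mm from its centre.
- **Placing:** I lowered it onto cover 2 until the cover bottomed, opened the fingers and backed off.

**Last checks:**
- The wrist picture puts the roller about 3 mm off along the crate's x and 2 mm across.
- The side and scene views both match the roller's height with the cover sunk (axis about 91 mm up), not the height over a full bay.
- The gripper is clear, with only sensor noise on the wrist force.
- The spool, jar and scraper were never approached or touched, and look in place in the pictures, though I did not re-measure them.

**Disagreements:** positions from the fixed cameras differed from the wrist camera's by 3 to 6 mm. I used the wrist values, and both seatings came out as they predicted. The few newtons of sideways force at each seating cleared after a 1.5 mm shift.

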